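# Clamp a pipe adapter to a flanged pipe

## Task

Lay the loose pipe adapter in the open clamp with its round flange against the fixed pipe's flange, both inside the groove of the ring. Then swing the upper half of the ring over the two flanges and turn the hook lever up until it has caught the pin and the ring is pulled fully shut, and let go. Work by feel and never lean on the clamp with more than about 40 N; leave the other things on the bench where they are.

Things in the scene. Friction and masses are not known exactly. Their poses are not given: they have to be found in the camera images.
- clamp_stand: Fixed stand: base plate 130 (x) x 240 (y) x 12 mm with a clamp ring. Origin: on its underside, below the ring. x points from the lever to the ring's hinge, y along the pipe axis, z up. Pipe axis: x = 0, 75 high. A fixed pipe (diameter 40) at -y ends in a flange (diameter 62, 6 thick) with its face at y = -1. A rest block at y = 115 to 139, 43.5 high, carries the adapter's square flange.
- ring_centre (a point): Centre of the ring, on the pipe axis, mid groove; axes as the stand. Lower half: outer radius 42, y -11.5 to 11.5, open upward. Groove y -7.5 to 7.5, radius 31.5 below (33.5 near the top); side lips 4 mm thick reach in to radius 25. The adapter's flange has the space y = -1 to 7.5, 2.5 mm more than it needs; landing on a lip or on the fixed flange it stays 18 to 60 mm too high.
- adapter: Loose steel adapter, 130 mm long, about 0.35 kg, lying level: pipe of diameter 40, at its -y end a plain round flange (diameter 62, 6 thick), at +y a square flange (62 x 62, 5 thick) with bolts. Origin mid-length on the axis, where it balances; y along the axis, z up. Seated, its axes agree with the stand's, its origin is 64 to 66.5 mm on the +y side of the ring's centre, axis about 74.5 mm high.
- adapter_face (a point): Centre of the adapter's round flange face, 65 mm on the -y side of its origin.
- upper_half (a joint): Angle of the upper half ring (rad): 0 fully shut, grows as it swings up and back (at most 1.85). Stiff hinge: a few N at the tab, stays where left. At about 0.04 it comes to rest on a rubber block at the parting face; pressing that shut takes 7 to 23 N, which is the lever's work: when swung over, the half only has to rest on the rubber.
- ring_hinge (a point): Hinge of the upper half: at x = 52 mm, height 75 mm, its axis along the stand's y.
- ring_tab (a point): Grip point of the tab on the upper half: a plate 24 mm wide along the stand's y, 8 thick, sticking out about 28 mm from the ring, with a bead at its end. With the ring shut it is at x = -41, height 116 mm and points up and toward the lever at 45 degrees. Pinched from above across its 24 mm it turns between the fingers as the half swings about the hinge.
- hook_lever (a joint): Angle of the hook lever (rad): 0 latched, upright; grows as it leans away from the ring toward the stand's -x (starts at 0.55 to 0.7). Stiff, stays where left. Its hook, 44 mm above the pivot, catches the cross pin (diameter 8) on the upper half from about 0.3 rad on, if that half is within 0.06 rad of shut, and draws it down; this takes 8 to 18 N at the grip. Hard stop at 0.
- lever_pivot (a point): Pivot of the hook lever: at x = -58 mm, height 45 mm, axis along the stand's y.
- lever_grip (a point): Centre of the lever's black grip, a bar of diameter 17 and 28 mm long along the stand's y, 84 mm from the pivot; with the lever upright it is at x = -68.5, height 128 mm. It can be pushed toward the ring from its outer side with shut fingers, most easily if they rise with it round the pivot.
- spanner: Steel combination spanner, 159 mm long, lying flat, a bystander. Origin: centre of its underside.
- tape_measure: Pocket tape measure, 62 x 81 x 33 mm, a bystander. Origin: centre of its underside.
- sanding_block: Cork sanding block, 66 x 110 x 29 mm, a bystander. Origin: centre of its underside.
There are look-alikes about, which are no part of the job. What is shaped like the adapter but green or pink is not meant.

How it is judged:
By the outcome, as a careful person would: the job done as asked, in the order asked, and still so for the second after the job is handed in, with the robot touching nothing.
It also fails if it takes over 70 s, if anything falls off the work surface, if the arm or the gripper's body presses on something with over 40 N, if the wrist force passes 120 N, or if a joint passes its speed limit or range.

## Robot

A 7-joint arm with a two-finger parallel gripper is mounted at the origin on a cart in front of the work surface, level with it; the furniture and walls round the work are solid. World frame = base frame: x ahead of the robot, y to its left, z up, the work surface at z = 0. Lengths are in m, angles in rad, forces in N, time in s.
With the tool pointing down it reaches from about 0.4 to 0.875 m from the base axis. Payload 6.5 kg.
Tool frame: the origin (TCP) lies midway between the tips of the shut fingers; the grasp point (between the pads) lies grip_depth behind it (grip_depth is the distance from the TCP to the grasp point, in m); z points along the fingers, y is the line along which they close (so a half turn about z gives the same grasp; the last joint's range is limited). The gripper opens to 88 mm and grips with 3 to 60 N. Pads are 18 mm wide; open, the fingers measure 123 mm over their backs; the gripper's body (75 mm by 187 mm) begins 45 mm behind the grasp point.
Start: joints at [1.093, 0.536, -0.004, 1.538, 0.003, 1.067, -0.071], TCP at [0.26, -0.596, 0.239] pointing down, gripper open.
Joint ranges: [-2.7, 2.7], [-0.37, 2.16], [-1.27, 1.26], [0.24, 2.4], [-1.31, 4.45], [0.19, 1.91], [-2.76, 2.76]. Speed limits (rad/s): [2.39, 2.39, 3.14, 3.14, 3.14, 3.14, 3.14].

## Interface

Orientations are given as a unit quaternion [w, x, y, z].
In Python, from station import sense, grab_frame, camera_model, finish_job, grip_depth gives the robot as it stands.
- The arm moves only by the tool send_rows, never from a script. Its argument "motion" is a list of rows, each a list of 3 entries, a list of its own where there are three numbers: the shift along the tool's x, y, z in m, then the turn, a rotation vector about the tool's x, y, z in rad, then the closure, from -1 (fully open) to 1 (shut). A call has 1 to 20 rows; each row is the pose to reach, as a shift and turn from the pose commanded when the call began, along the tool's axes at that moment; what a row does not reach only later rows make up. A row lasts 1/12 s, in which the tool goes at most 41.7 mm and 7.16 degrees, less where a joint would pass 70% of its speed; a pose out of reach is approached as far as the arm can. A call with a gripper value outside its range is refused whole. The fingers move at their own pace and stop on an object; "newtons" is the grip in N (left out, the last holds). Time passes only in rows, so rows that repeat a pose let the fingers close. It gives the time, the measured TCP pose, the force, the opening and the grip force at its end, in the units of the state.
- sense(): the state, without advancing time (a new reading comes with each control period).
- grab_frame(name): name is "scene" or "top" or "wrist"; returns (picture, depth): 400x640x3 uint8, blue, green, red; 400x640 float32, m along the optical axis (not along the pixel's ray), 0 where there is no reading.
- camera_model(name): a dict with "camera_matrix" (3x3 intrinsics, pixels), "position" and "rotation" of the camera in the world. Camera axes: x right, y down, z forward; pixel columns grow to the right and rows downward; lengths in m; the calibration is good to about 2 mm. A picture is of the moment at which its call begins: read the wrist's pose just before it. camera_model takes no time and is no camera call; for the wrist camera it gives the pose at the moment of the call.
- finish_job(): hands the job in; it is judged then, once.
The state is a dict: "time": time; "joint_positions": joint angles; "dq": joint speeds; "joint_torque": joint torques, N m; "tool_pos": TCP position; "orientation": TCP orientation; "ft_force": force on the tool from outside, world axes, zero at the start; "ft_torque": the same for the moment, N m; "grip_width": finger opening in m; "grasp_force": force on a finger pad.
Only numpy, scipy, OpenCV 4.12 (cv2) and the standard library are available. Lean on these libraries where they do the work, as an engineer would, in place of code of your own. Each camera call takes 0.05 s, during which the arm holds its last target. There are 200 camera calls.

## Working session

There is one attempt and no reset: what is moved stays moved. The work goes in short steps, Python scripts to look and compute and a tool call to move; the robot and the scene stay as the last step left them, time stands still between calls to the robot, and variables do not carry over. Pictures are saved under pics/ and viewed, at most 10 in all, crops included, and the job is handed in when it is done.

Besides the shell and the picture viewer there is one more tool, called as name(argument=value, ...), one argument or row to a line, values as JSON. send_rows: Moves the arm, as the interface text tells. Its arguments: {"type":"object","properties":{"motion":{"type":"array","items":{"type":"array"}},"newtons":{"type":"number"}},"required":["motion"]}

```bash
ls; mkdir -p pics
python3 - <<'E'
from station import *
import cv2,json
s=sense();print(s,grip_depth)
for n in("scene","top"):
    p,d=grab_frame(n);cv2.imwrite(f"pics/{n}0.png",p);import numpy as np;np.save(f"pics/{n}0.npy",d)
    print(n,camera_model(n))
E
```

```text
pics
{'time': 0.0, 'joint_positions': array([ 1.09277893,  0.53714211, -0.00441583,  1.53884843,  0.00258919,
        1.06732242, -0.07119789]), 'dq': array([-3.00565787e-04,  1.93882034e-03,  1.01464130e-04, -5.83619563e-05,
        7.13363464e-04,  1.90133692e-03, -1.58595300e-03]), 'joint_torque': array([ 8.96874662e-04, -5.70978892e+01,  9.91420448e-01, -2.51599038e+01,
       -5.61359874e-02,  1.78682007e-02,  1.57399645e-04]), 'tool_pos': array([ 0.25990869, -0.59510744,  0.23786452]), 'orientation': array([-8.23736379e-04,  9.78870212e-01,  2.04480741e-01, -2.37565677e-04]), 'ft_force': array([-0.32825391, -0.25265205, -0.90192115]), 'ft_torque': array([ 0.00384268, -0.02243858,  0.03076585]), 'grasp_force': 0.0, 'grip_width': 0.08790505080268547} 0.0187
scene {'camera_matrix': array([[463.31962299,   0.        , 317.57811   ],
       [  0.        , 463.31962299, 208.14224332],
       [  0.        ,   0.        ,   1.        ]]), 'position': array([-0.0205729 ,  0.75967502,  0.7119549 ]), 'rotation': array([ 0.13847421, -0.26064887,  0.8299321 , -0.47339177])}
top {'camera_matrix': array([[389.01196646,   0.        , 318.13994181],
       [  0.        , 389.01196646, 208.69019856],
       [  0.        ,   0.        ,   1.        ]]), 'position': array([ 0.41857647, -0.0852743 ,  1.04433855]), 'rotation': array([-0.04594117,  0.7114155 , -0.69964618,  0.04767203])}
```

View pics/scene0.png

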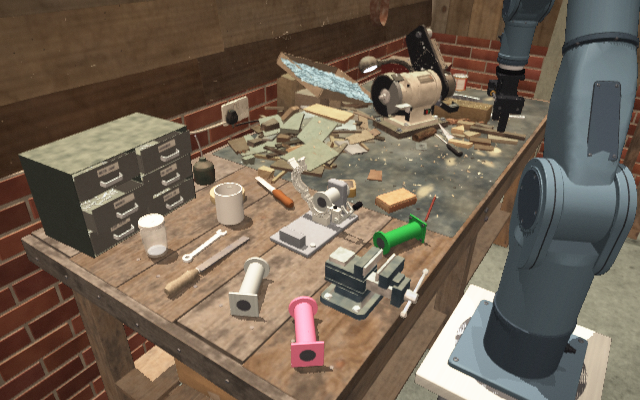

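View pics/top0.png

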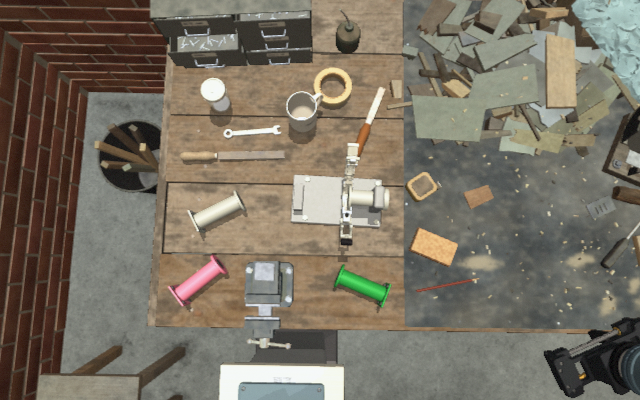

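The scene and top pictures show the stand at about (337,201) in the top view. Its fixed pipe points right, the open half ring is near (352,155) and the lever near (346,240). The grey adapter is at about (216,211), with its round flange probably at the right, (238,200), and the pink and green look-alikes are elsewhere. The spanner is at (252,132).

```bash
cat > h.py <<'E'
import numpy as np,cv2
from scipy.spatial.transform import Rotation as R
def rot(q): q=np.array(q);return R.from_quat(q[[1,2,3,0]]) if q.ndim==1 else R.from_matrix(q)
def cloud(d,m):
    K=m["camera_matrix"];v,u=np.mgrid[:d.shape[0],:d.shape[1]]
    c=np.stack([(u-K[0,2])/K[0,0]*d,(v-K[1,2])/K[1,1]*d,d],-1)
    w=rot(m["rotation"]).apply(c.reshape(-1,3)).reshape(c.shape)+m["position"]; w[d==0]=np.nan; return w
def proj(P,m):
    c=rot(m["rotation"]).inv().apply(np.atleast_2d(P)-m["position"]);K=m["camera_matrix"]
    return c[:,:2]/c[:,2:]*[K[0,0],K[1,1]]+K[:2,2]
E
python3 - <<'E'
from h import *; from station import *
m=camera_model("top");d=np.load("pics/top0.npy");p=cv2.imread("pics/top0.png");w=cloud(d,m)
def box(u0,v0,u1,v1,z0,z1):
    s=w[v0:v1,u0:u1].reshape(-1,3);return s[(s[:,2]>z0)&(s[:,2]<z1)]
print("bench z",np.nanmedian(w[215:245,250:285,2]))
pl=box(285,170,388,235,.006,.018); r=cv2.minAreaRect((pl[:,:2]*1000).astype(np.float32));print("plate",len(pl),r,np.median(pl[:,2]))
a=box(180,185,250,238,.008,.2); r=cv2.minAreaRect((a[:,:2]*1000).astype(np.float32));print("adapter",r,a[:,2].max())
c=np.median(a[:,:2],0);print(c); 
fp=box(352,185,388,215,.06,.2);print("fixed pipe hi",fp.max(0),fp.min(0)); 
for u in range(354,384,4):
    s=w[180:225,u];s=s[s[:,2]>.07];print(u,s[s[:,2].argmax()] if len(s) else 0, end=' ')
crop=lambda q,a,n:cv2.imwrite(n,cv2.resize(q[a[1]:a[3],a[0]:a[2]],None,fx=5,fy=5,interpolation=cv2.INTER_CUBIC))
A=p[125:245,175:395];cv2.imwrite("pics/c1.png",cv2.resize(A,(792,432),interpolation=cv2.INTER_CUBIC))
q=cv2.imread("pics/scene0.png");B=q[150:320,220:390];cv2.imwrite("pics/c2.png",cv2.resize(B,(600,600),interpolation=cv2.INTER_CUBIC))
E
```

```text
bench z -0.0009449460811992161
plate 2937 ((580.8583984375, -139.52099609375), (247.506591796875, 130.37548828125), 87.43025207519531) 0.011300199224238971
adapter ((543.625732421875, 174.739501953125), (61.80590057373047, 130.42503356933594), 27.902263641357422) 0.06561717254301669
[0.54031113 0.17640946]
fixed pipe hi [ 0.60722559 -0.16982965  0.1127229 ] [ 0.5483129  -0.25931577  0.0602046 ]
354 [ 0.58307594 -0.17459051  0.09621481] 358 [ 0.57826788 -0.18451646  0.09601578] 362 [ 0.58073295 -0.19425911  0.09723255] 366 [ 0.57367379 -0.20434807  0.09556294] 370 [ 0.57614937 -0.21407697  0.09673966] 374 [ 0.55989546 -0.22251114  0.10634792] 378 [ 0.58369175 -0.23138383  0.11260783] 382 [ 0.57403284 -0.24108535  0.1124524 ]
```

View pics/c1.png

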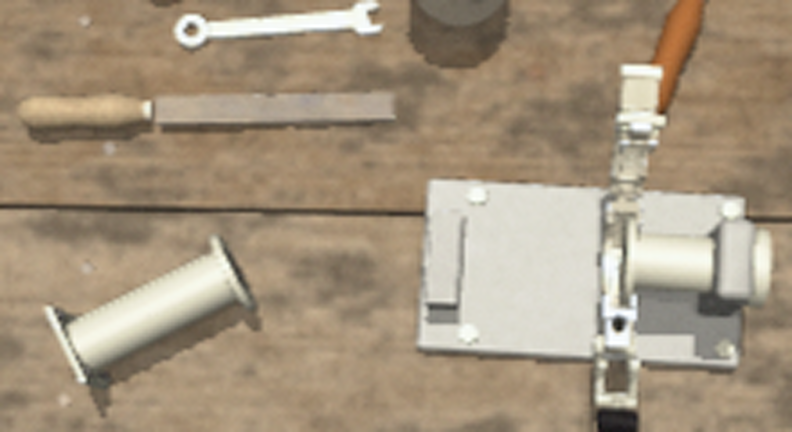

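View pics/c2.png

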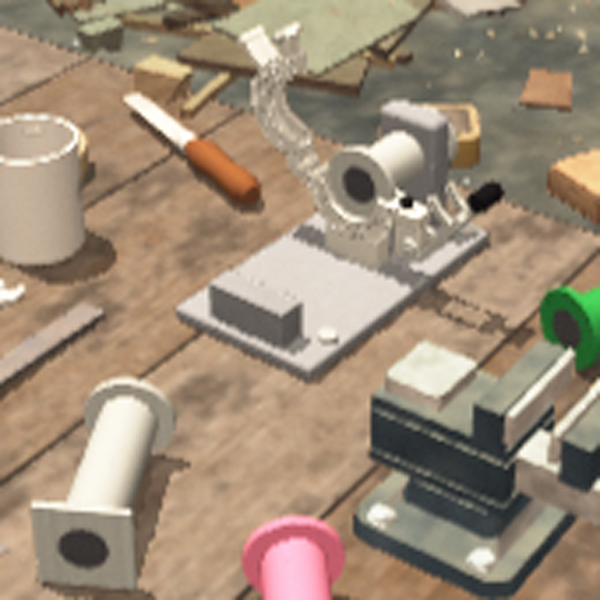

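The crops show the adapter's round flange at its right end (crop 230,270) and the square one at the left (70,340), so its yaw is about 28°. The lower ring is at crop x≈615 and the rest block at (445,260), and the ring is open toward the back. Next is one look at the stand from the wrist on the way.

```bash
cat >> h.py <<'E'
def rel(p,yaw_y,s):
    """tool shift+turn to put TCP at p, tool down, tool-y at world yaw (deg, mod 180 nearest)"""
    q=rot(s["orientation"]);y=np.radians(yaw_y);ty=np.array([np.cos(y),np.sin(y),0]);tz=np.array([0,0,-1.])
    best=None
    for g in(1,-1):
        M=R.from_matrix(np.stack([np.cross(g*ty,tz),g*ty,tz],1));t=(q.inv()*M).as_rotvec()
        if best is None or np.linalg.norm(t)<np.linalg.norm(best):best=t
        print("opt",np.round(t,3))
    print("shift",np.round(q.inv().apply(np.array(p)-s["tool_pos"]),4),"turn",np.round(best,3))
E
python3 - <<'E'
from h import *; from station import *
s=sense();m=camera_model("wrist");q=rot(s["orientation"])
print("cam in tool",q.inv().apply(m["position"]-s["tool_pos"]),(q.inv()*rot(m["rotation"])).as_matrix().round(2),m["camera_matrix"][0,0])
rel([.46,-.13,.33],0,s)
E
```

```text
cam in tool [ 0.07478062  0.00055628 -0.14639487] [[-0.   -0.96 -0.29]
 [ 1.   -0.   -0.  ]
 [ 0.   -0.29  0.96]] 309.8775514581685
opt [-1.000e-03 -1.000e-03 -1.159e+00]
opt [-1.000e-03  2.000e-03  1.983e+00]
shift [ 0.3695 -0.3463 -0.0916] turn [-1.000e-03 -1.000e-03 -1.159e+00]
```

Run:
```python
from h import *; from station import *
rel([.55,-.07,.30],0,sense())
```

```text
opt [-1.000e-03 -1.000e-03 -1.159e+00]
opt [-1.000e-03  2.000e-03  1.983e+00]
shift [ 0.476  -0.3652 -0.0616] turn [-1.000e-03 -1.000e-03 -1.159e+00]
```

send_rows(
  motion=[
    [[0.476, -0.365, -0.062], [0, 0, -1.159], -1],
    [[0.476, -0.365, -0.062], [0, 0, -1.159], -1],
    [[0.476, -0.365, -0.062], [0, 0, -1.159], -1],
    [[0.476, -0.365, -0.062], [0, 0, -1.159], -1],
    [[0.476, -0.365, -0.062], [0, 0, -1.159], -1],
    [[0.476, -0.365, -0.062], [0, 0, -1.159], -1],
    [[0.476, -0.365, -0.062], [0, 0, -1.159], -1],
    [[0.476, -0.365, -0.062], [0, 0, -1.159], -1],
    [[0.476, -0.365, -0.062], [0, 0, -1.159], -1],
    [[0.476, -0.365, -0.062], [0, 0, -1.159], -1],
    [[0.476, -0.365, -0.062], [0, 0, -1.159], -1],
    [[0.476, -0.365, -0.062], [0, 0, -1.159], -1],
    [[0.476, -0.365, -0.062], [0, 0, -1.159], -1],
    [[0.476, -0.365, -0.062], [0, 0, -1.159], -1],
    [[0.476, -0.365, -0.062], [0, 0, -1.159], -1],
    [[0.476, -0.365, -0.062], [0, 0, -1.159], -1],
    [[0.476, -0.365, -0.062], [0, 0, -1.159], -1],
    [[0.476, -0.365, -0.062], [0, 0, -1.159], -1],
    [[0.476, -0.365, -0.062], [0, 0, -1.159], -1],
  ],
)

```text
time: 1.68
tool_pos: [0.5495, -0.0726, 0.3003]
orientation: [-0.0, 0.708, 0.706, -0.001]
ft_force: [0.8, 0.1, -0.6]
grip_width: 0.0878
grasp_force: 0.0
```

Run:
```python
from h import *; from station import *
s=sense();print(s["tool_pos"],s["time"],s["joint_positions"].round(2));m=camera_model("wrist")
p,d=grab_frame("wrist");np.save("pics/w1.npy",d);np.save("pics/w1m.npy",m,allow_pickle=True)
cv2.imwrite("pics/w1.png",cv2.resize(p,(800,500)))
w=cloud(d,m).reshape(-1,3)
def minr(k):
    a=w[k];return cv2.minAreaRect((a[:,:2]*1000).astype(np.float32)),np.median(a[:,2]),len(a)
near=(abs(w[:,0]-.58)<.12)&(abs(w[:,1]+.13)<.18)
print("plate",minr(near&(w[:,2]>.007)&(w[:,2]<.016)))
print("restblock",minr(near&(w[:,2]>.038)&(w[:,2]<.048)&(w[:,1]>-.05)))
```

```text
[ 0.54949356 -0.07258335  0.30027713] 1.6833 [ 0.42  0.35 -0.48  1.7   0.18  1.13 -0.11]
plate (((609.49755859375, -101.53286743164062), (310.1050109863281, 187.2871551513672), 87.47138977050781), np.float64(0.012415247555177589), 9214)
restblock (((583.8624267578125, -33.72323989868164), (24.08837890625, 69.9336166381836), 87.43828582763672), np.float64(0.04387324630709505), 1043)
```

View pics/w1.png

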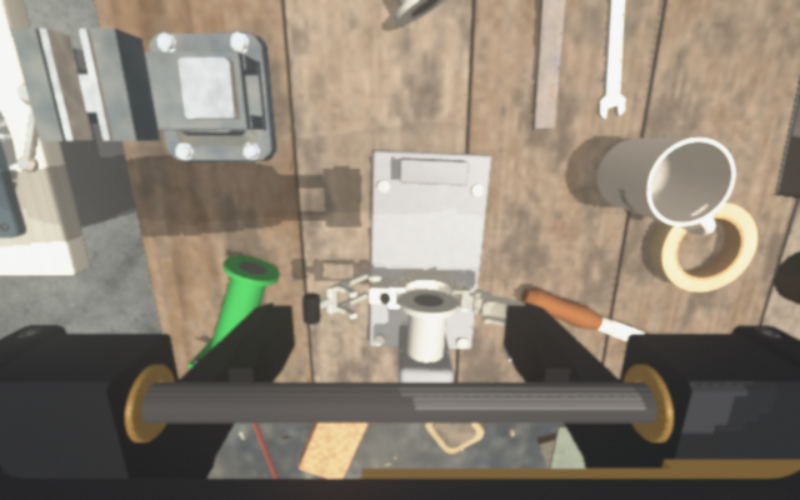

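The wrist picture shows the rest block (430,170), the fixed flange (430,300), the lever grip at the left (312,305) and the opened half at the right (490,305). I will set the stand frame from the rest block and check it against the flange, lever and tab.

```bash
cat >> h.py <<'E'
YAW=np.radians(-2.56)
def stand(c=(.5782,-.1606)): return np.array([*c,0]),R.from_euler("z",YAW)
def toS(w): o,r=stand();return r.inv().apply(np.asarray(w)-o)
def toW(p): o,r=stand();return r.apply(p)+o
E
python3 - <<'E'
from h import *
m=np.load("pics/w1m.npy",allow_pickle=True).item();d=np.load("pics/w1.npy");w=cloud(d,m)[:245]
import json
def show(w,name):
    S=toS(w.reshape(-1,3))*1000
    f=S[(abs(S[:,0])<30)&(S[:,2]>80)&(S[:,2]<105)&(abs(S[:,1])<20)]
    h=np.histogram(f[:,1],bins=np.arange(-20,20,2));print(name,"flange y",h[0])
    # flange centre from face pts
    t=S[(abs(S[:,1])<7)&(abs(S[:,0])<40)&(S[:,2]>95)];print("flange top",len(t),t.max(0) if len(t) else 0,t[:,0].min() if len(t) else 0)
    pp=S[(S[:,1]<-15)&(S[:,1]>-45)&(S[:,2]>75)&(S[:,2]<100)&(abs(S[:,0])<40)];print("pipe x range",np.percentile(pp[:,0],[1,99]) if len(pp) else 0)
    g=S[(S[:,0]<-80)&(S[:,0]>-150)&(abs(S[:,1])<40)&(S[:,2]>80)];print("grip",len(g),np.percentile(g,[2,50,98],axis=0) if len(g) else 0)
    u=S[(S[:,0]>45)&(S[:,0]<170)&(abs(S[:,1])<30)&(S[:,2]>60)];print("upper",len(u),np.percentile(u,[1,50,99],axis=0))
    for x0 in range(45,150,8):
        k=u[(u[:,0]>=x0)&(u[:,0]<x0+8)]
        if len(k):print(x0,k.min(0).round(),k.max(0).round())
show(w,"wrist")
from station import camera_model
show(cloud(np.load("pics/top0.npy"),camera_model("top")),"top")
E
```

```text
wrist flange y [  0   0   0   0   0   0   0   1   2 135   2   0   0   0   0   0   0   0
   0]
flange top 0 0 0
pipe x range 0
grip 359 [[-120.48422265   -3.32121836   81.75916862]
 [-101.97249187   10.24015291   93.34654534]
 [ -81.68803435   14.27325821  115.57170383]]
upper 349 [[ 45.82563477  -2.56933097  67.72494035]
 [ 58.25202936  11.28302809  92.3591468 ]
 [ 88.36045542  12.15481511 108.29564315]]
45 [45. -4. 64.] [53. 12. 90.]
53 [53. -2. 72.] [ 61.  12. 103.]
61 [61.  8. 75.] [ 69.  12. 105.]
69 [69. 10. 89.] [ 77.  12. 110.]
77 [77. 11. 93.] [ 84.  12. 109.]
85 [85. 11. 98.] [ 91.  12. 107.]
top flange y [12 12 11 10 12 12  8 16 17 25  0  0  0  0  0  0  0  0  0]
flange top 46 [ 22.4491131   -0.87585433 108.47900702] -22.60015899692536
pipe x range [-18.1618576   19.47301586]
grip 151 [[-120.08447238  -13.65111408   82.37331602]
 [-105.70582076    0.20284175  108.35948734]
 [ -80.82710315   13.23151223  116.26347055]]
upper 400 [[ 47.63618501 -11.54410006  71.93708764]
 [ 71.59846471   0.70530688 162.10309105]
 [111.13530714  12.65080718 188.07155558]]
45 [ 45. -11.  70.] [53. 10. 82.]
53 [ 53. -11.  79.] [ 61.  12. 164.]
61 [ 61. -11.  90.] [ 69.  14. 189.]
69 [ 69. -14.  90.] [ 77.  14. 191.]
77 [ 77.  -9. 114.] [ 85.  12. 185.]
85 [ 85. -11. 111.] [ 93.  12. 164.]
93 [ 93. -10. 112.] [101.  12. 169.]
101 [101. -12. 164.] [109.  12. 176.]
109 [109. -11. 170.] [112.  13. 176.]
```

Run:
```python
from h import *; from station import *
rel([.567,.131,.24],27.9,sense())
```

```text
opt [-0.001  0.001 -0.49 ]
opt [1.000e-03 1.000e-03 2.652e+00]
shift [0.2036 0.0169 0.0602] turn [-0.001  0.001 -0.49 ]
```

send_rows(
  motion=[
    [[0.204, 0.017, 0.06], [0, 0, -0.49], -1],
    [[0.204, 0.017, 0.06], [0, 0, -0.49], -1],
    [[0.204, 0.017, 0.06], [0, 0, -0.49], -1],
    [[0.204, 0.017, 0.06], [0, 0, -0.49], -1],
    [[0.204, 0.017, 0.06], [0, 0, -0.49], -1],
    [[0.204, 0.017, 0.06], [0, 0, -0.49], -1],
    [[0.204, 0.017, 0.06], [0, 0, -0.49], -1],
    [[0.204, 0.017, 0.06], [0, 0, -0.49], -1],
  ],
)

```text
time: 2.4
tool_pos: [0.5674, 0.1317, 0.2405]
orientation: [0.0, 0.515, 0.857, -0.001]
ft_force: [-0.2, -1.0, -0.4]
grip_width: 0.0881
grasp_force: 0.0
```

Run:
```python
from h import *; from station import *
m=camera_model("wrist");p,d=grab_frame("wrist");s=sense();print(s["tool_pos"])
cv2.imwrite("pics/w2.png",p);w=cloud(d,m)[:245].reshape(-1,3)
k=(np.linalg.norm(w[:,:2]-[.5436,.1747],axis=1)<.11)&(w[:,2]>.008)&(w[:,2]<.08)
a=w[k];r=cv2.minAreaRect((a[:,:2]*1000).astype(np.float32));print(r,len(a),a.max(0))
y=np.radians(27.9);Y=np.array([-np.sin(y),np.cos(y)]);X=np.array([np.cos(y),np.sin(y)])
q=a[:,:2]-[.5436,.1747];l=q@Y*1000;t=q@X*1000
print("along",np.percentile(l,[0,.5,1,99,99.5,100]))
hi=(a[:,2]>.056);print("flange tops along hist",np.histogram(l[hi],np.arange(-70,72,4))[0])
pm=(a[:,2]>.036)&(a[:,2]<.054)&(abs(l)<50)
for L in range(-50,50,20):
    j=pm&(abs(l-L-10)<10);print(L+10,np.percentile(t[j],[2,98]).round(1))
rel([.5436,.1747,.05],27.9,s)
```

```text
[0.56771829 0.13073229 0.24079556]
((542.9924926757812, 175.05128479003906), (61.11498260498047, 129.65008544921875), 28.11861801147461) 5080 [0.59936792 0.24571592 0.06479957]
along [-64.28432568 -63.11809978 -62.6298445   65.08589852  65.21240872
  65.34860817]
flange tops along hist [  0  50 133  11   0   0   0   0   0   0   0   0   0   0   0   0   0   0
   0   0   0   0   0   0   0   0   0   0   0   0   0  16 171 253   0]
-40 [-18.4  18. ]
-20 [-19.   17.8]
0 [-18.7  18.5]
20 [-18.6  18.2]
40 [-19.2  17.8]
opt [-0.001  0.001 -0.   ]
opt [2.000e-03 1.000e-03 3.142e+00]
shift [ 0.0504 -0.0006  0.1907] turn [-0.001  0.001 -0.   ]
```

send_rows(
  motion=[
    [[0.051, -0.001, 0.05], [0, 0, -0.004], -1],
    [[0.051, -0.001, 0.09], [0, 0, -0.004], -1],
    [[0.051, -0.001, 0.13], [0, 0, -0.004], -1],
    [[0.051, -0.001, 0.16], [0, 0, -0.004], -1],
    [[0.051, -0.001, 0.19], [0, 0, -0.004], -1],
    [[0.051, -0.001, 0.21], [0, 0, -0.004], -1],
    [[0.051, -0.001, 0.22], [0, 0, -0.004], -1],
    [[0.051, -0.001, 0.227], [0, 0, -0.004], -1],
    [[0.051, -0.001, 0.227], [0, 0, -0.004], -1],
    [[0.051, -0.001, 0.227], [0, 0, -0.004], -1],
  ],
)

```text
time: 3.28
tool_pos: [0.5437, 0.1775, 0.015]
orientation: [0.001, 0.513, 0.858, 0.001]
ft_force: [0.3, 0.6, 0.2]
grip_width: 0.0878
grasp_force: 0.0
```

send_rows(
  motion=[
    [[-0.001, 0, 0.002], [0, 0, 0], 0],
    [[-0.001, 0, 0.002], [0, 0, 0], 1],
    [[-0.001, 0, 0.002], [0, 0, 0], 1],
    [[-0.001, 0, 0.002], [0, 0, 0], 1],
    [[-0.001, 0, 0.002], [0, 0, 0], 1],
    [[-0.001, 0, 0.002], [0, 0, 0], 1],
    [[-0.001, 0, 0.002], [0, 0, 0], 1],
    [[-0.001, 0, 0.002], [0, 0, 0], 1],
    [[-0.001, 0, 0.002], [0, 0, 0], 1],
    [[-0.001, 0, 0.002], [0, 0, 0], 1],
  ],
  newtons=35,
)

```text
time: 4.12
tool_pos: [0.5429, 0.1771, 0.0118]
orientation: [0.0, 0.513, 0.859, 0.0]
ft_force: [1.3, -0.3, 1.3]
grip_width: 0.0385
grasp_force: 34.8
```

Run:
```python
from h import *; from station import *
s=sense();print(s["tool_pos"],s["grip_width"],s["grasp_force"],s["ft_force"])
y=np.radians(28.1);Y=np.array([-np.sin(y),np.cos(y),0]);off=(np.array(s["tool_pos"])-[.5431,.1750,.0])@Y
print("tcp along adapter y",off)
e=rot(s["orientation"]).apply([0,1,0]);print("tool y yaw",np.degrees(np.arctan2(e[1],e[0])))
rel(toW([0,.0655+.05+off,.16]),-2.56,s)
```

```text
[0.5429206  0.17710367 0.01176778] 0.038506669013604965 34.79763776063919 [ 1.30923359 -0.30416536  1.34483185]
tcp along adapter y 0.0019402012234811363
tool y yaw 28.305592086859406
opt [ 0.    -0.     0.539]
opt [ 0.     0.    -2.603]
shift [-0.2132 -0.0688 -0.1483] turn [ 0.    -0.     0.539]
```

send_rows(
  motion=[
    [[0, 0, -0.03], [0, 0, 0], 1],
    [[0, 0, -0.07], [0, 0, 0], 1],
    [[0, 0, -0.11], [0, 0, 0], 1],
    [[0, 0, -0.148], [0, 0, 0], 1],
    [[-0.03, -0.01, -0.148], [0, 0, 0.07], 1],
    [[-0.06, -0.02, -0.148], [0, 0, 0.14], 1],
    [[-0.09, -0.03, -0.148], [0, 0, 0.23], 1],
    [[-0.12, -0.04, -0.148], [0, 0, 0.32], 1],
    [[-0.15, -0.05, -0.148], [0, 0, 0.41], 1],
    [[-0.18, -0.058, -0.148], [0, 0, 0.48], 1],
    [[-0.2, -0.065, -0.148], [0, 0, 0.52], 1],
    [[-0.213, -0.069, -0.148], [0, 0, 0.539], 1],
    [[-0.213, -0.069, -0.148], [0, 0, 0.539], 1],
    [[-0.213, -0.069, -0.148], [0, 0, 0.539], 1],
    [[-0.213, -0.069, -0.148], [0, 0, 0.539], 1],
  ],
)

```text
time: 5.37
tool_pos: [0.5826, -0.0409, 0.1595]
orientation: [-0.001, 0.722, 0.692, 0.0]
ft_force: [-0.4, -0.1, -3.5]
grip_width: 0.0388
grasp_force: 35.0
```

Run:
```python
from h import *; from station import *
m=camera_model("wrist");p,d=grab_frame("wrist");s=sense();print(s["tool_pos"],toS(s["tool_pos"]),s["grip_width"],s["ft_force"],s["ft_torque"])
e=rot(s["orientation"]);print(e.as_rotvec(),np.degrees(np.arctan2(*e.apply([0,1,0])[1::-1])))
cv2.imwrite("pics/w3.png",p);S=toS(cloud(d,m).reshape(-1,3))*1000
T=toS(s["tool_pos"])*1000; q=S-T
k=(abs(q[:,0])<45)&(q[:,1]>35)&(q[:,1]<80)&(q[:,2]>-35)&(q[:,2]<70);a=q[k]
sq=a[(a[:,1]>55)];print("sq flange rel tcp",np.percentile(sq,[1,50,99],axis=0).round(1),len(sq))
print("x-edges top", [(z,np.percentile(sq[(abs(sq[:,2]-z)<5)][:,0],[2,98]).round(1)) for z in(10,30,45)if (abs(sq[:,2]-z)<5).any()])
pt=a[(a[:,1]<55)&(abs(a[:,0])<8)];
for y in(38,44,50,56,62): 
    j=a[(abs(a[:,1]-y)<3)&(abs(a[:,0])<25)];print(y,np.percentile(j,[1,50,99],axis=0)[:,[0,2]].round(1).tolist() if len(j) else 0)
# scene tilt check
m=camera_model("scene");p,d=grab_frame("scene");cv2.imwrite("pics/s3.png",cv2.resize(p[60:300,180:420],(600,600)))
```

```text
[ 0.58271596 -0.04075524  0.15958268] [-0.00084148  0.11992687  0.15958268] 0.038773192431516806 [-0.38782851 -0.31319855 -3.60204224] [-0.00656786 -0.08941564 -0.01291406]
[-2.26588842e+00 -2.17408361e+00 -9.78319771e-04] -2.369036455604987
sq flange rel tcp [[-29.7  55.1  -4.2]
 [ -0.7  61.8  48.8]
 [ 28.2  63.2  51.6]] 5823
x-edges top [(10, array([-28.6,  26.9])), (30, array([-28.5,  27.1])), (45, array([-29.3,  27.5]))]
38 [[-19.5, 25.6], [-0.6, 37.6], [17.9, 40.5]]
44 [[-19.5, 25.1], [-1.0, 37.5], [17.7, 40.4]]
50 [[-19.6, 24.5], [-0.7, 37.5], [18.0, 40.4]]
56 [[-24.6, 28.8], [0.0, 45.2], [24.6, 50.8]]
62 [[-24.6, -4.3], [-0.1, 49.1], [24.3, 51.7]]
```

View pics/s3.png

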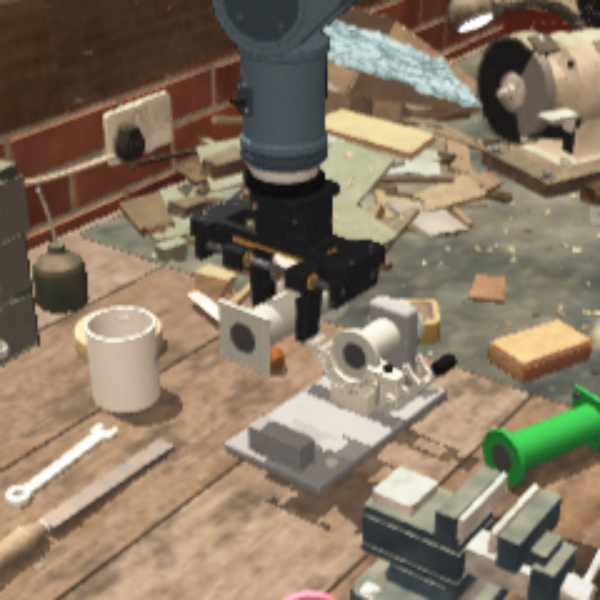

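The adapter hangs level in the gripper beside the open ring, with its round flange toward the clamp. Now I move over the gap.

send_rows(
  motion=[
    [[-0.02, 0.001, 0], [0, 0, 0.003], 1],
    [[-0.04, 0.0015, 0.005], [0, 0, 0.003], 1],
    [[-0.0525, 0.0015, 0.02], [0, 0, 0.003], 1],
    [[-0.0525, 0.0015, 0.03], [0, 0, 0.003], 1],
    [[-0.0525, 0.0015, 0.03], [0, 0, 0.003], 1],
    [[-0.0525, 0.0015, 0.03], [0, 0, 0.003], 1],
    [[-0.0525, 0.0015, 0.03], [0, 0, 0.003], 1],
  ],
)

```text
time: 6.05
tool_pos: [0.5827, -0.0936, 0.1302]
orientation: [-0.0, 0.723, 0.691, 0.001]
ft_force: [0.3, -0.8, -3.9]
grip_width: 0.0386
grasp_force: 35.0
```

```bash
cat > chk.py <<'E'
from h import *; from station import *
m=camera_model("wrist");p,d=grab_frame("wrist");s=sense();T=toS(s["tool_pos"])*1000;e=rot(s["orientation"])
print("TCP",T.round(1),"yaw",np.degrees(np.arctan2(*e.apply([0,1,0])[1::-1])).round(2),"F",s["ft_force"].round(1),"M",s["ft_torque"].round(2),s["grip_width"],s["time"])
S=toS(cloud(d,m).reshape(-1,3))*1000;q=S-T
sq=q[(abs(q[:,0])<32)&(q[:,1]>50)&(q[:,1]<75)&(q[:,2]>0)&(q[:,2]<70)]+T
f=sq[sq[:,2]>T[2]+25]
print("sq face y",np.percentile(f[:,1],[50,90,98]).round(1),"x",np.percentile(f[:,0],[1,99]).round(1),"top",np.percentile(f[:,2],98).round(1))
pi=q[(abs(q[:,0])<22)&(q[:,1]>30)&(q[:,1]<52)&(q[:,2]>20)&(q[:,2]<60)]+T
print("pipe x",np.percentile(pi[:,0],[1,99]).round(1),"top",np.percentile(pi[:,2],99).round(1))
rb=S[(S[:,1]>105)&(S[:,1]<150)&(S[:,2]>38)&(S[:,2]<48)&(abs(S[:,0])<45)]
if len(rb)>50:print("restblock",np.percentile(rb,[1,99],axis=0).round(1).tolist())
E
python3 chk.py
```

```text
TCP [  1.7  66.9 130.4] yaw -2.61 F [-0.1  0.4 -3.3] M [-0.01 -0.07  0.04] 0.038754244847704344 6.1
sq face y [127.4 130.4 130.5] x [-27.9  29.8] top 181.7
pipe x [-17.9  19.6] top 170.8
restblock [[-33.7, 124.9, 41.5], [34.3, 139.0, 45.6]]
```

send_rows(
  motion=[
    [[0, -0.0007, 0], [0, 0, 0], 1],
    [[0, -0.0007, 0.004], [0, 0, 0], 1],
    [[0, -0.0007, 0.008], [0, 0, 0], 1],
    [[0, -0.0007, 0.012], [0, 0, 0], 1],
    [[0, -0.0007, 0.016], [0, 0, 0], 1],
    [[0, -0.0007, 0.02], [0, 0, 0], 1],
    [[0, -0.0007, 0.02], [0, 0, 0], 1],
  ],
)

```text
time: 6.68
tool_pos: [0.5817, -0.0951, 0.1092]
orientation: [-0.0, 0.724, 0.69, 0.0]
ft_force: [0.3, 0.4, -0.4]
grip_width: 0.0383
grasp_force: 35.0
```

send_rows(
  motion=[
    [[0, 0, 0.004], [0, 0, 0], 1],
    [[0, 0, 0.008], [0, 0, 0], 1],
    [[0, 0, 0.012], [0, 0, 0], 1],
    [[0, 0, 0.016], [0, 0, 0], 1],
    [[0, 0, 0.016], [0, 0, 0], 1],
    [[0, 0, 0.016], [0, 0, 0], 1],
  ],
)

```text
time: 7.18
tool_pos: [0.581, -0.096, 0.0932]
orientation: [-0.0, 0.724, 0.69, -0.0]
ft_force: [-0.8, 1.4, -2.2]
grip_width: 0.0379
grasp_force: 35.0
```

```bash
python3 chk.py
```

```text
TCP [ 0.  64.7 93.4] yaw -2.77 F [-0.4  0.6 -2.3] M [ 0.08 -0.01 -0.03] 0.0380480013467724 7.2333
sq face y [133.1 135.4 135.9] x [-30.1  29. ] top 122.6
pipe x [-16.5  14.8] top 124.3
restblock [[-33.7, 133.9, 41.5], [34.3, 139.1, 45.4]]
```

The adapter has tilted: its square end dropped by about 20° because the round flange touched the fixed flange's rim after the arm drifted about 2 mm toward -y. I'll lift off, level it on free bench space and re-grip.

send_rows(
  motion=[
    [[0.001, 0, -0.01], [0, 0, 0], 1],
    [[0.003, 0, -0.025], [0, 0, 0], 1],
    [[0.005, 0, -0.05], [0, 0, 0], 1],
    [[0.02, 0, -0.06], [0, 0, 0], 1],
    [[0.05, 0, -0.06], [0, 0, 0], 1],
    [[0.09, 0, -0.06], [0, 0, 0], 1],
    [[0.13, 0, -0.06], [0, 0, 0], 1],
    [[0.16, 0, -0.05], [0, 0, 0], 1],
    [[0.172, 0, -0.03], [0, 0, 0], 1],
    [[0.172, 0, -0.01], [0, 0, 0], 1],
    [[0.172, 0, 0.01], [0, 0, 0], 1],
    [[0.172, 0, 0.03], [0, 0, 0], 1],
    [[0.172, 0, 0.04], [0, 0, 0], 1],
    [[0.172, 0, 0.04], [0, 0, 0], 1],
  ],
)

```text
time: 8.4
tool_pos: [0.5879, 0.0764, 0.0517]
orientation: [-0.001, 0.724, 0.69, -0.002]
ft_force: [-0.3, 0.3, -3.5]
grip_width: 0.0377
grasp_force: 35.0
```

Run:
```python
from h import *; from station import *
m=camera_model("wrist");p,d=grab_frame("wrist");s=sense();T=toS(s["tool_pos"])*1000
print("TCP",T,s["tool_pos"],s["ft_force"])
q=toS(cloud(d,m).reshape(-1,3))*1000-T;a=q[(abs(q[:,0])<5)&(q[:,1]>25)&(q[:,1]<75)&(q[:,2]>-30)]
for y in range(26,74,4):
    j=a[abs(a[:,1]-y)<2];print(y,j[:,2].max().round(1) if len(j) else 0,end=" ")
cv2.imwrite("pics/w4.png",p)
m=camera_model("top");p,d=grab_frame("top");S=toS(cloud(d,m).reshape(-1,3))*1000
k=S[(abs(S[:,0])<45)&(S[:,1]>140)&(S[:,1]<330)&(S[:,2]>5)&(S[:,2]<150)]
print();[print(y,k[abs(k[:,1]-y)<5][:,2].max().round() if (abs(k[:,1]-y)<5).any() else 0,end=" ") for y in range(145,330,10)]
```

```text
TCP [1.77744244e-01 2.37414769e+02 5.31945883e+01] [0.58898183 0.07656989 0.05319459] [ 0.03279583  0.44353544 -3.11555461]
26 80.9 30 32.9 34 31.6 38 30.8 42 29.2 46 27.9 50 26.5 54 25.8 58 24.3 62 24.1 66 32.1 70 32.2 
145 16.0 155 0 165 78.0 175 110.0 185 125.0 195 109.0 205 143.0 215 143.0 225 0 235 0 245 0 255 0 265 0 275 0 285 0 295 0 305 0 315 0 325 0
```

send_rows(
  motion=[
    [[0, 0, 0.01], [0, 0, 0], 1],
    [[0, 0, 0.02], [0, 0, 0], 1],
    [[0, 0, 0.025], [0, 0, 0], 1],
    [[0, 0, 0.03], [0, 0, 0], 1],
    [[0, 0, 0.034], [0, 0, 0], 1],
    [[0, 0, 0.037], [0, 0, 0], 1],
    [[0, 0, 0.04], [0, 0, 0], 1],
    [[0, 0, 0.04], [0, 0, 0], 1],
    [[0, 0, 0.04], [0, 0, 0], 1],
  ],
  newtons=8,
)

```text
time: 9.25
tool_pos: [0.5898, 0.0763, 0.0137]
orientation: [-0.0, 0.724, 0.69, 0.0]
ft_force: [-0.6, -0.3, -3.6]
grip_width: 0.0394
grasp_force: 8.1
```

send_rows(
  motion=[
    [[0, 0, 0.002], [0, 0, 0], 1],
    [[0, 0, 0.002], [0, 0, 0], 1],
    [[0, 0, 0.002], [0, 0, 0], 0.5],
    [[0, 0, 0.002], [0, 0, 0], -0.2],
    [[0, 0, 0.002], [0, 0, 0], -0.2],
    [[0, 0, 0.002], [0, 0, 0], -0.2],
    [[0, 0, 0.002], [0, 0, 0], -0.2],
    [[0, 0, 0.002], [0, 0, 0], -0.2],
  ],
)

```text
time: 9.92
tool_pos: [0.5899, 0.0761, 0.0119]
orientation: [0.0, 0.724, 0.69, 0.0]
ft_force: [0.4, -0.6, -0.3]
grip_width: 0.0529
grasp_force: 0.0
```

Run:
```python
from h import *; from station import *
m=camera_model("wrist");p,d=grab_frame("wrist");s=sense();T=toS(s["tool_pos"])*1000
print("TCP",T,s["tool_pos"],s["ft_force"],s["grip_width"])
q=toS(cloud(d,m).reshape(-1,3))*1000-T;a=q[(abs(q[:,0])<32)&(q[:,1]>25)&(q[:,1]<80)&(q[:,2]>-7)]
for y in range(26,74,4):
    j=a[(abs(a[:,1]-y)<2)&(abs(a[:,0])<5)];print(y,j[:,2].max().round(1) if len(j) else 0,end=" ")
f=a[(a[:,1]>55)&(a[:,2]>20)];print(np.percentile(f,[1,50,98],axis=0))
cv2.imwrite("pics/w5.png",p)
```

```text
TCP [  1.11356419 237.02612118  11.8330665 ] [0.58989936 0.07613983 0.01183307] [ 0.09374    -0.50149785 -0.52180999] 0.052950259311515764
26 83.4 30 40.7 34 41.6 38 41.4 42 41.0 46 40.9 50 41.1 54 41.1 58 51.4 62 52.9 66 49.8 70 0 [[-29.61563442  55.16509653  22.21097407]
 [ -0.55267861  61.92982459  49.06547579]
 [ 27.66908286  64.10818552  51.44535866]]
```

send_rows(
  motion=[
    [[0, 0, 0], [0, 0, 0], 1],
    [[0, 0, 0], [0, 0, 0], 1],
    [[0, 0, 0], [0, 0, 0], 1],
    [[0, 0, 0], [0, 0, 0], 1],
    [[0, 0, 0], [0, 0, 0], 1],
    [[0, 0, -0.03], [0, 0, 0], 1],
    [[0, 0, -0.07], [0, 0, 0], 1],
    [[-0.01, 0, -0.11], [0, 0, 0], 1],
    [[-0.04, 0, -0.12], [0, 0, 0], 1],
    [[-0.08, 0, -0.12], [0, 0, 0], 1],
    [[-0.12, 0, -0.12], [0, 0, 0], 1],
    [[-0.15, 0, -0.12], [0, 0, 0], 1],
    [[-0.167, 0, -0.12], [0, 0, 0], 1],
    [[-0.167, 0, -0.118], [0, 0, 0], 1],
    [[-0.167, 0, -0.118], [0, 0, 0], 1],
    [[-0.167, 0, -0.118], [0, 0, 0], 1],
    [[-0.167, 0, -0.118], [0, 0, 0], 1],
  ],
  newtons=40,
)

```text
time: 11.38
tool_pos: [0.5817, -0.0888, 0.1295]
orientation: [-0.001, 0.723, 0.691, 0.0]
ft_force: [-0.3, 0.5, -4.0]
grip_width: 0.0384
grasp_force: 40.0
```

```bash
python3 chk.py; python3 chk.py
```

```text
TCP [  0.4  71.9 129.6] yaw -2.6 F [-0.6 -0.  -3.9] M [-0.   -0.08 -0.02] 0.0384505502184772 11.4333
sq face y [132.7 135.9 136. ] x [-29.3  28.4] top 181.0
pipe x [-19.2  18.2] top 170.1
restblock [[-33.8, 131.1, 41.7], [34.2, 138.9, 45.4]]
TCP [  0.4  71.6 129.7] yaw -2.61 F [ 0.3 -0.5 -3.7] M [-0.06 -0.09  0.01] 0.03874056632084012 11.4833
sq face y [132.6 135.8 135.9] x [-29.1  28.5] top 181.2
pipe x [-19.2  18.4] top 170.1
restblock [[-33.7, 131.0, 42.0], [34.2, 138.8, 45.5]]
```

send_rows(
  motion=[
    [[-0.003, 0.0004, 0], [0, 0, 0], 1],
    [[-0.005, 0.0004, 0.004], [0, 0, 0], 1],
    [[-0.005, 0.0004, 0.008], [0, 0, 0], 1],
    [[-0.005, 0.0004, 0.008], [0, 0, 0], 1],
    [[-0.005, 0.0004, 0.008], [0, 0, 0], 1],
    [[-0.005, 0.0004, 0.008], [0, 0, 0], 1],
  ],
)

```text
time: 11.98
tool_pos: [0.5819, -0.0956, 0.1216]
orientation: [-0.0, 0.724, 0.69, -0.0]
ft_force: [-0.7, -0.6, -2.8]
grip_width: 0.0387
grasp_force: 40.0
```

```bash
python3 chk.py
```

```text
TCP [  0.9  65.1 121.7] yaw -2.74 F [-0.4 -0.1 -2.5] M [-0.01 -0.06 -0.  ] 0.03836605501070091 12.0333
sq face y [125.9 129.1 129.2] x [-28.7  29.1] top 173.1
pipe x [-18.6  18.8] top 162.1
restblock [[-33.7, 124.7, 41.7], [34.3, 139.0, 45.5]]
```

send_rows(
  motion=[
    [[0.0013, 0, 0], [0, 0, -0.003], 1],
    [[0.0013, 0, 0], [0, 0, -0.003], 1],
    [[0.0013, 0, 0], [0, 0, -0.003], 1],
    [[0.0013, 0, 0.001], [0, 0, -0.003], 1],
    [[0.0013, 0, 0.001], [0, 0, -0.003], 1],
    [[0.0013, 0, 0.001], [0, 0, -0.003], 1],
  ],
)

```text
time: 12.53
tool_pos: [0.5819, -0.0945, 0.1206]
orientation: [-0.0, 0.723, 0.691, -0.0]
ft_force: [-0.1, -0.3, -3.0]
grip_width: 0.0383
grasp_force: 40.0
```

```bash
python3 chk.py
```

```text
TCP [  0.8  66.2 120.7] yaw -2.58 F [ 0.4 -0.  -2.8] M [-0.05 -0.08 -0.02] 0.03852627274781423 12.5833
sq face y [127.  130.2 130.4] x [-28.8  28.8] top 172.1
pipe x [-18.8  18.7] top 161.1
restblock [[-33.7, 125.9, 42.0], [34.1, 138.8, 45.5]]
```

send_rows(
  motion=[
    [[0, 0, 0.003], [0, 0, 0], 1],
    [[0, 0, 0.006], [0, 0, 0], 1],
    [[0, 0, 0.009], [0, 0, 0], 1],
    [[0, 0, 0.012], [0, 0, 0], 1],
    [[0, 0, 0.012], [0, 0, 0], 1],
    [[0, 0, 0.012], [0, 0, 0], 1],
  ],
)

```text
time: 13.08
tool_pos: [0.5818, -0.0944, 0.1083]
orientation: [-0.0, 0.723, 0.691, -0.0]
ft_force: [1.2, -0.2, -3.8]
grip_width: 0.0385
grasp_force: 40.0
```

```bash
python3 chk.py
```

```text
TCP [  0.8  66.3 108.6] yaw -2.57 F [-0.3  0.1 -2.9] M [-0.08 -0.07  0.04] 0.038655923435803895 13.1333
sq face y [127.1 130.3 130.4] x [-29.   28.7] top 159.8
pipe x [-18.9  18.5] top 148.9
restblock [[-33.8, 126.8, 41.7], [34.2, 139.0, 45.5]]
```

Past the fixed rim, level, no drift. Continuing down.

send_rows(
  motion=[
    [[0, 0, 0.003], [0, 0, 0], 1],
    [[0, 0, 0.006], [0, 0, 0], 1],
    [[0, 0, 0.009], [0, 0, 0], 1],
    [[0, 0, 0.012], [0, 0, 0], 1],
    [[0, 0, 0.015], [0, 0, 0], 1],
    [[0, 0, 0.018], [0, 0, 0], 1],
    [[0, 0, 0.018], [0, 0, 0], 1],
    [[0, 0, 0.018], [0, 0, 0], 1],
  ],
)

```text
time: 13.8
tool_pos: [0.5818, -0.0944, 0.0905]
orientation: [-0.0, 0.723, 0.691, -0.0]
ft_force: [-0.0, 0.7, -3.2]
grip_width: 0.0384
grasp_force: 40.0
```

```bash
python3 chk.py
```

```text
TCP [ 0.9 66.3 90.7] yaw -2.57 F [-0.6  0.4 -3.1] M [-0.04 -0.1   0.03] 0.038423102373865044 13.85
sq face y [127.1 130.3 130.4] x [-28.9  28.8] top 141.9
pipe x [-18.8  18.6] top 131.0
restblock [[-33.7, 128.0, 41.0], [34.2, 139.1, 45.4]]
```

send_rows(
  motion=[
    [[0, 0, 0.003], [0, 0, 0], 1],
    [[0, 0, 0.006], [0, 0, 0], 1],
    [[0, 0, 0.009], [0, 0, 0], 1],
    [[0, 0, 0.012], [0, 0, 0], 1],
    [[0, 0, 0.015], [0, 0, 0], 1],
    [[0, 0, 0.018], [0, 0, 0], 1],
    [[0, 0, 0.021], [0, 0, 0], 1],
    [[0, 0, 0.024], [0, 0, 0], 1],
    [[0, 0, 0.024], [0, 0, 0], 1],
    [[0, 0, 0.024], [0, 0, 0], 1],
  ],
)

```text
time: 14.68
tool_pos: [0.5819, -0.0944, 0.0665]
orientation: [-0.0, 0.723, 0.691, -0.0]
ft_force: [0.1, -0.5, -4.4]
grip_width: 0.0385
grasp_force: 40.0
```

```bash
python3 chk.py
```

```text
TCP [ 0.9 66.3 66.7] yaw -2.58 F [-0.5  0.  -2.5] M [ 0.01 -0.05  0.01] 0.038536778036845125 14.7333
sq face y [127.1 130.3 130.4] x [-28.8  28.7] top 118.0
pipe x [-18.8  18.7] top 107.0
restblock [[-33.6, 129.6, 41.9], [34.3, 138.9, 45.4]]
```

send_rows(
  motion=[
    [[0, 0, 0.003], [0, 0, 0], 1],
    [[0, 0, 0.006], [0, 0, 0], 1],
    [[0, 0, 0.008], [0, 0, 0], 1],
    [[0, 0, 0.01], [0, 0, 0], 1],
    [[0, 0, 0.011], [0, 0, 0], 1],
    [[0, 0, 0.012], [0, 0, 0], 1],
    [[0, 0, 0.012], [0, 0, 0], 1],
    [[0, 0, 0.012], [0, 0, 0], 1],
  ],
)

```text
time: 15.4
tool_pos: [0.5822, -0.0945, 0.0552]
orientation: [0.0, 0.723, 0.691, 0.0]
ft_force: [-2.0, 0.1, 3.8]
grip_width: 0.0388
grasp_force: 39.7
```

```bash
python3 chk.py
```

```text
TCP [ 1.1 66.2 55.2] yaw -2.57 F [-1.2  0.4  3.7] M [-0.08  0.38  0.06] 0.03844011899896822 15.45
sq face y [127.  130.2 130.3] x [-28.7  29. ] top 106.7
pipe x [-18.6  18.9] top 95.8
restblock [[-33.7, 129.4, 41.8], [34.2, 138.9, 45.8]]
```

send_rows(
  motion=[
    [[0, 0, 0], [0, 0, 0], 0.3],
    [[0, 0, 0], [0, 0, 0], -0.3],
    [[0, 0, 0], [0, 0, 0], -0.8],
    [[0, 0, 0], [0, 0, 0], -1],
    [[0, 0, 0], [0, 0, 0], -1],
    [[0, 0, 0], [0, 0, 0], -1],
    [[0, 0, -0.02], [0, 0, 0], -1],
    [[0, 0, -0.05], [0, 0, 0], -1],
    [[0, 0, -0.09], [0, 0, 0], -1],
    [[0.01, 0, -0.13], [0, 0, 0], -1],
    [[0.02, 0, -0.17], [0, 0, 0], -1],
    [[0.02, 0, -0.2], [0, 0, 0], -1],
    [[0.02, 0, -0.21], [0, 0, 0], -1],
    [[0.02, 0, -0.21], [0, 0, 0], -1],
  ],
)

```text
time: 16.62
tool_pos: [0.5846, -0.0745, 0.2676]
orientation: [0.002, 0.723, 0.691, 0.002]
ft_force: [-0.3, 0.1, -0.4]
grip_width: 0.0884
grasp_force: 0.0
```

Run:
```python
from h import *; from station import *
m=camera_model("wrist");p,d=grab_frame("wrist");s=sense();print(toS(s["tool_pos"]),s["joint_positions"].round(2),s["time"])
cv2.imwrite("pics/w6.png",cv2.resize(p[:260],(800,325)))
S=toS(cloud(d,m)[:260].reshape(-1,3))*1000
for y in range(-8,136,6):
    j=S[(abs(S[:,1]-y)<3)&(abs(S[:,0])<33)&(S[:,2]>50)];print(y,len(j),j[:,2].max().round(1) if len(j) else 0,end="; ")
f=S[(abs(S[:,0])<35)&(S[:,1]>100)&(S[:,1]<140)&(S[:,2]>85)];print("sq",np.percentile(f,[1,99],axis=0).round(1))
rel(toW([.102,0,.26]),90-2.56,s)
```

```text
[0.001191   0.08590347 0.26507598] [ 0.4   0.44 -0.47  1.66  0.22  1.09 -0.18] 16.6667
-8 28 89.8; -2 91 102.0; 4 557 106.5; 10 367 96.2; 16 163 96.3; 22 162 96.2; 28 166 95.9; 34 172 95.8; 40 172 96.2; 46 178 96.3; 52 180 96.1; 58 180 96.1; 64 183 96.2; 70 189 96.5; 76 183 96.6; 82 197 96.2; 88 189 96.2; 94 201 96.1; 100 212 96.6; 106 207 96.0; 112 208 97.3; 118 215 96.4; 124 280 107.2; 130 467 107.3; sq [[-28.4 100.5  85.6]
 [ 28.3 130.2 106.9]]
opt [ 1.000e-03  2.000e-03 -1.572e+00]
opt [ 2.00e-03 -1.00e-03  1.57e+00]
shift [-0.0858  0.1009  0.0053] turn [ 2.00e-03 -1.00e-03  1.57e+00]
```

View pics/w6.png

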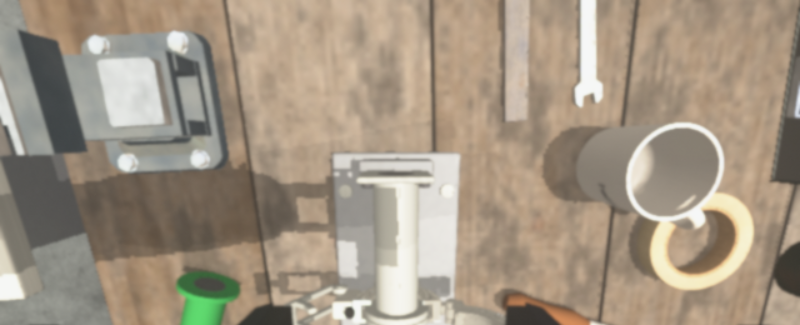

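The adapter lies level in the stand. Its square flange is on the rest block (395,175), its pipe runs to the ring (390,310), and its round flange is beside the fixed one. Now the tab.

send_rows(
  motion=[
    [[-0.01, 0.01, 0], [0, 0, -0.12], -1],
    [[-0.02, 0.02, 0], [0, 0, -0.24], -1],
    [[-0.03, 0.03, 0], [0, 0, -0.36], -1],
    [[-0.04, 0.04, 0], [0, 0, -0.48], -1],
    [[-0.05, 0.05, 0], [0, 0, -0.6], -1],
    [[-0.06, 0.06, 0], [0, 0, -0.72], -1],
    [[-0.07, 0.07, 0], [0, 0, -0.84], -1],
    [[-0.08, 0.08, 0], [0, 0, -0.96], -1],
    [[-0.086, 0.09, 0], [0, 0, -1.08], -1],
    [[-0.086, 0.101, 0], [0, 0, -1.2], -1],
    [[-0.086, 0.101, 0], [0, 0, -1.32], -1],
    [[-0.086, 0.101, 0], [0, 0, -1.44], -1],
    [[-0.086, 0.101, 0.005], [0, 0, -1.572], -1],
    [[-0.086, 0.101, 0.005], [0, 0, -1.572], -1],
    [[-0.086, 0.101, 0.005], [0, 0, -1.572], -1],
    [[-0.086, 0.101, 0.005], [0, 0, -1.572], -1],
  ],
)

```text
time: 18.0
tool_pos: [0.6793, -0.165, 0.2581]
orientation: [-0.001, 0.024, 1.0, 0.0]
ft_force: [0.2, 0.4, 1.0]
grip_width: 0.0881
grasp_force: 0.0
```

Run:
```python
from h import *; from station import *
m=camera_model("wrist");p,d=grab_frame("wrist");s=sense();T=toS(s["tool_pos"]);print(T,s["joint_positions"].round(2),s["time"])
e=rot(s["orientation"]);print(np.degrees(np.arctan2(*e.apply([0,1,0])[1::-1])))
cv2.imwrite("pics/w7.png",p)
S=toS(cloud(d,m)[:300].reshape(-1,3))*1000
u=S[(S[:,0]>45)&(S[:,0]<140)&(abs(S[:,1])<30)&(S[:,2]>60)&(S[:,2]<205)]
for x0 in range(45,140,6):
    k=u[(u[:,0]>=x0)&(u[:,0]<x0+6)]
    if len(k):print(x0,len(k),k.min(0).round(),k.max(0).round())
g=S[(S[:,0]<-85)&(S[:,0]>-150)&(abs(S[:,1])<30)&(S[:,2]>90)];print("grip",len(g),np.percentile(g,[2,50,98],axis=0) if len(g) else 0)
```

```text
[1.01455529e-01 2.11390953e-04 2.58747924e-01] [ 0.61  0.72 -0.74  1.33  0.49  1.27  1.37] 18.05
87.32909188289136
45 111 [ 45. -11.  72.] [51. 11. 82.]
51 169 [ 51. -11.  71.] [ 57.  11. 104.]
57 328 [ 57. -11.  91.] [ 63.  11. 171.]
63 488 [ 63. -14.  92.] [ 69.  15. 189.]
69 393 [ 69. -15.  94.] [ 75.  15. 189.]
75 57 [ 75. -14. 185.] [ 77.  14. 188.]
81 124 [ 82. -11. 156.] [ 87.  11. 162.]
87 251 [ 87. -11. 156.] [ 93.  12. 164.]
93 257 [ 93. -12. 161.] [ 99.  12. 170.]
99 300 [ 99. -13. 166.] [105.  13. 175.]
105 229 [105. -13. 172.] [111.  13. 176.]
111 23 [111. -13. 172.] [112.  11. 174.]
grip 0 0
```

View pics/w7.png

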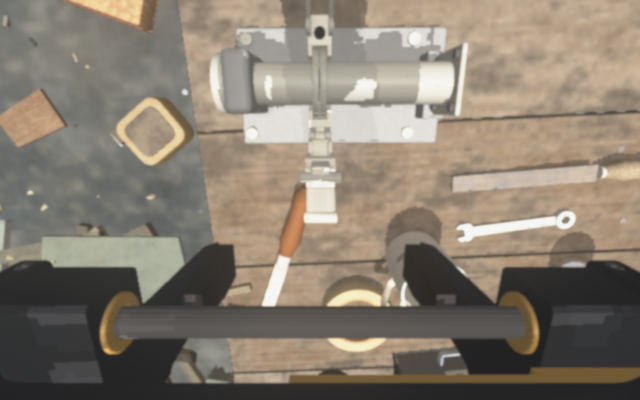

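The picture shows the tab at (320,205) with its bead at (320,218), the pin bracket at (320,175), and the tab centred between the fingers. I descend and pinch it.

send_rows(
  motion=[
    [[0.001, 0, 0.03], [0, 0, 0], -1],
    [[0.001, 0, 0.06], [0, 0, 0], -1],
    [[0.001, 0, 0.085], [0, 0, 0], -1],
    [[0.001, 0, 0.1], [0, 0, 0], -1],
    [[0.001, 0, 0.109], [0, 0, 0], -1],
    [[0.001, 0, 0.109], [0, 0, 0], -1],
    [[0.001, 0, 0.109], [0, 0, 0], 0],
    [[0.001, 0, 0.109], [0, 0, 0], 0.3],
    [[0.001, 0, 0.109], [0, 0, 0], 1],
    [[0.001, 0, 0.109], [0, 0, 0], 1],
    [[0.001, 0, 0.109], [0, 0, 0], 1],
    [[0.001, 0, 0.109], [0, 0, 0], 1],
    [[0.001, 0, 0.109], [0, 0, 0], 1],
  ],
  newtons=15,
)

```text
time: 19.13
tool_pos: [0.679, -0.1649, 0.1509]
orientation: [0.0, 0.022, 1.0, -0.0]
ft_force: [0.4, 0.5, -0.1]
grip_width: 0.0437
grasp_force: 0.0
```

Run:
```python
from h import *; from station import *
s=sense();T=toS(s["tool_pos"])*1000;print(T,s["ft_force"],s["grip_width"],s["grasp_force"],s["time"])
H=np.array([52,75]);a0=np.radians(156.2-94.5)
P0=H+101.6*np.array([np.cos(a0),np.sin(a0)])
# shifts in tool axes (x=-stand x, z=-stand z), theta from 1.65 to 0.04
for th in np.linspace(1.65,.04,24):
    a=np.radians(156.2)-th;P=H+101.6*np.array([np.cos(a),np.sin(a)]);print(round(th,2),(-(P-P0)/1000).round(4).tolist())
```

```text
[100.8637603    0.16908857 150.91046915] [ 0.44958228  0.49102393 -0.11279457] 0.04373987737111975 0.0 19.1333
1.65 [-0.0001, 0.0]
1.58 [0.0063, -0.0031]
1.51 [0.0129, -0.0058]
1.44 [0.0196, -0.0081]
1.37 [0.0265, -0.0098]
1.3 [0.0335, -0.0111]
1.23 [0.0406, -0.0119]
1.16 [0.0477, -0.0121]
1.09 [0.0548, -0.0119]
1.02 [0.0619, -0.0112]
0.95 [0.0689, -0.01]
0.88 [0.0758, -0.0083]
0.81 [0.0826, -0.0061]
0.74 [0.0892, -0.0035]
0.67 [0.0956, -0.0004]
0.6 [0.1017, 0.0031]
0.53 [0.1076, 0.0071]
0.46 [0.1133, 0.0114]
0.39 [0.1186, 0.0162]
0.32 [0.1235, 0.0213]
0.25 [0.1281, 0.0267]
0.18 [0.1323, 0.0325]
0.11 [0.1361, 0.0385]
0.04 [0.1394, 0.0448]
```

send_rows(
  motion=[
    [[0, 0, 0.003], [0, 0, 0], 1],
    [[0, 0, 0.003], [0, 0, 0], 1],
    [[0, 0, 0.003], [0, 0, 0], 1],
    [[0, 0, 0.003], [0, 0, 0], 1],
    [[0, 0, 0.003], [0, 0, 0], 1],
  ],
)

```text
time: 19.55
tool_pos: [0.6787, -0.1639, 0.1473]
orientation: [-0.0, 0.021, 1.0, 0.001]
ft_force: [1.0, 2.1, -2.6]
grip_width: 0.0241
grasp_force: 15.0
```

send_rows(
  motion=[
    [[0.0063, 0, -0.0031], [0, 0, 0], 1],
    [[0.0129, 0, -0.0058], [0, 0, 0], 1],
    [[0.0196, 0, -0.0081], [0, 0, 0], 1],
    [[0.0265, 0, -0.0098], [0, 0, 0], 1],
    [[0.0335, 0, -0.0111], [0, 0, 0], 1],
    [[0.0406, 0, -0.0119], [0, 0, 0], 1],
    [[0.0477, 0, -0.0121], [0, 0, 0], 1],
    [[0.0548, 0, -0.0119], [0, 0, 0], 1],
    [[0.0619, 0, -0.0112], [0, 0, 0], 1],
    [[0.0689, 0, -0.01], [0, 0, 0], 1],
    [[0.0689, 0, -0.01], [0, 0, 0], 1],
  ],
)

```text
time: 20.47
tool_pos: [0.6095, -0.161, 0.1593]
orientation: [0.001, 0.022, 1.0, 0.0]
ft_force: [-1.6, 6.0, 5.0]
grip_width: 0.0236
grasp_force: 14.4
```

Run:
```python
from h import *; from station import *
s=sense();T=toS(s["tool_pos"])*1000;print(T,s["ft_force"],s["ft_torque"],s["grip_width"],s["grasp_force"],s["time"])
H=np.array([52,75]);G=T[[0,2]]+[0,16]-H;print(np.hypot(*G),"theta est",np.radians(156.2)-np.arctan2(G[1],G[0]))
```

```text
[ 31.29144683   1.00449777 159.27226053] [-1.56602274  6.03839572  4.96849555] [1.20068606 0.16667297 0.01067042] 0.02362907685004968 14.417958391350112 20.4667
102.38833139724034 theta est 0.9517479893643566
```

send_rows(
  motion=[
    [[0.0069, -0.001, 0.0017], [0, 0, 0], 1],
    [[0.0137, -0.001, 0.0039], [0, 0, 0], 1],
    [[0.0203, -0.001, 0.0065], [0, 0, 0], 1],
    [[0.0267, -0.001, 0.0096], [0, 0, 0], 1],
    [[0.0328, -0.001, 0.0131], [0, 0, 0], 1],
    [[0.0387, -0.001, 0.0171], [0, 0, 0], 1],
    [[0.0444, -0.001, 0.0214], [0, 0, 0], 1],
    [[0.0497, -0.001, 0.0262], [0, 0, 0], 1],
    [[0.0546, -0.001, 0.0313], [0, 0, 0], 1],
    [[0.0592, -0.001, 0.0367], [0, 0, 0], 1],
    [[0.0634, -0.001, 0.0425], [0, 0, 0], 1],
    [[0.0634, -0.001, 0.0425], [0, 0, 0], 1],
  ],
)

```text
time: 21.47
tool_pos: [0.545, -0.1583, 0.1151]
orientation: [-0.001, 0.021, 1.0, 0.001]
ft_force: [-1.3, 7.2, -0.7]
grip_width: 0.0236
grasp_force: 15.3
```

```bash
cat > th.py <<'E'
from h import *; from station import *
s=sense();T=toS(s["tool_pos"])*1000;print(T,s["ft_force"],s["ft_torque"],s["grip_width"],s["grasp_force"],s["time"])
H=np.array([52,75]);G=T[[0,2]]+[0,16]-H;print(np.hypot(*G),"theta est",np.radians(156.2)-np.arctan2(G[1],G[0]))
E
python3 th.py
```

```text
[-33.25405958   0.78720176 115.09445459] [-1.29566055  7.1711119  -0.72124382] [1.56866461 0.11611997 0.06408506] 0.02357165265066892 15.274050501175225 21.4667
102.05313572048662 theta est 0.1665679807152456
```

send_rows(
  motion=[
    [[0.0015, -0.001, 0.0024], [0, 0, 0], 1],
    [[0.003, -0.001, 0.005], [0, 0, 0], 1],
    [[0.0042, -0.001, 0.0073], [0, 0, 0], 1],
    [[0.0052, -0.001, 0.0093], [0, 0, 0], 1],
    [[0.006, -0.001, 0.0108], [0, 0, 0], 1],
    [[0.006, -0.001, 0.0108], [0, 0, 0], 1],
    [[0.006, -0.001, 0.0108], [0, 0, 0], 1],
  ],
)

```text
time: 22.05
tool_pos: [0.539, -0.1581, 0.1047]
orientation: [-0.001, 0.021, 1.0, 0.001]
ft_force: [-3.8, 9.4, 1.1]
grip_width: 0.0238
grasp_force: 15.3
```

```bash
python3 th.py
```

```text
[-39.25894901   0.72792963 104.6887864 ] [-3.82772783  9.39824911  1.14858628] [2.05607006 0.45878242 0.04536946] 0.023772609062795172 15.320117049850523 22.05
102.05714564012641 theta est 0.04877905553594397
```

send_rows(
  motion=[
    [[0, 0.002, 0.0007], [0, 0, 0], 1],
    [[0.0005, 0.002, 0.0014], [0, 0, 0], 1],
    [[0.0007, 0.002, 0.002], [0, 0, 0], 1],
    [[0.0007, 0.002, 0.002], [0, 0, 0], 1],
  ],
)

```text
time: 22.38
tool_pos: [0.5381, -0.158, 0.1028]
orientation: [-0.001, 0.022, 1.0, 0.0]
ft_force: [-4.2, 5.4, 4.2]
grip_width: 0.0235
grasp_force: 15.3
```

```bash
python3 th.py
```

```text
[-40.16676955   0.79741704 102.77071021] [-4.23796865  5.36596342  4.16963402] [1.25046366 0.67400294 0.04532923] 0.023538620306549914 15.279409037902951 22.3833
102.0322913701962 theta est 0.027984677998006635
```

send_rows(
  motion=[
    [[0.0003, 0.002, 0.0007], [0, 0, 0], 1],
    [[0.0007, 0.002, 0.0015], [0, 0, 0], 1],
    [[0.0007, 0.002, 0.0015], [0, 0, 0], 1],
    [[0.0007, 0.002, 0.0015], [0, 0, 0], 1],
  ],
)

```text
time: 22.72
tool_pos: [0.5374, -0.1579, 0.1012]
orientation: [-0.002, 0.022, 1.0, -0.001]
ft_force: [-5.7, 2.6, 3.5]
grip_width: 0.0237
grasp_force: 15.3
```

```bash
python3 th.py
```

```text
[-40.91267209   0.87804697 101.19679221] [-5.67785124  2.59658444  3.48771313] [ 0.41792568  0.65759224 -0.00489433] 0.023740752171754847 15.290318336337805 22.7167
102.04574419224862 theta est 0.010915823306461014
```

send_rows(
  motion=[
    [[0, 0, 0], [0, 0, 0], 0.3],
    [[0, 0, 0], [0, 0, 0], 0],
    [[0, 0, 0], [0, 0, 0], 0],
    [[0, 0, 0], [0, 0, 0], 0],
    [[0, 0, -0.02], [0, 0, 0], 0],
    [[0, 0, -0.05], [0, 0, 0], 0],
    [[0, 0, -0.09], [0, 0, 0], 0],
    [[0, 0, -0.12], [0, 0, 0], 0],
    [[0.03, 0, -0.14], [0, 0, 0], 0],
    [[0.06, 0, -0.15], [0, 0, 0], 0],
    [[0.06, 0, -0.15], [0, 0, 0], 0],
    [[0.06, 0, -0.15], [0, 0, 0], 0],
  ],
)

```text
time: 23.72
tool_pos: [0.4789, -0.155, 0.2517]
orientation: [0.0, 0.022, 1.0, -0.001]
ft_force: [1.1, 0.2, -0.3]
grip_width: 0.0439
grasp_force: 0.0
```

Run:
```python
from h import *; from station import *
m=camera_model("wrist");p,d=grab_frame("wrist");s=sense();T=toS(s["tool_pos"]);print(T,s["joint_positions"].round(2),s["time"],s["ft_force"])
cv2.imwrite("pics/w8.png",cv2.resize(p[:280],(800,350)))
S=toS(cloud(d,m)[:290].reshape(-1,3))*1000
u=S[(S[:,0]>-150)&(S[:,0]<70)&(abs(S[:,1])<18)&(S[:,2]>60)&(S[:,2]<180)]
for x0 in range(-140,70,6):
    k=u[(u[:,0]>=x0)&(u[:,0]<x0+6)]
    if len(k):print(x0,len(k),k.min(0).round(),k.max(0).round())
```

```text
[-0.09870211  0.00140464  0.25125162] [ 0.92  0.4  -0.87  1.87  0.36  1.03  1.43] 23.7667 [ 0.37977077  0.20671329 -0.30725967]
-122 231 [-122.  -14.  106.] [-116.   13.  116.]
-116 181 [-116.  -14.  112.] [-110.   13.  117.]
-110 110 [-110.  -14.  107.] [-105.   13.  116.]
-104 65 [-102.  -14.   88.] [-98.  13.  98.]
-98 83 [-98. -14.  81.] [-92.  13.  91.]
-92 67 [-92. -14.  78.] [-86.  13.  89.]
-86 72 [-86. -14.  68.] [-80.  14.  97.]
-80 70 [-80. -14.  61.] [-74.  13. 100.]
-74 19 [-74. -14.  95.] [-71.  13.  98.]
-62 285 [-62. -15.  61.] [-56.  14.  98.]
-56 128 [-56. -15.  71.] [-50.  14.  98.]
-50 246 [-50. -13.  94.] [-44.  12. 133.]
-44 275 [-44. -13.  62.] [-38.  12. 134.]
-38 135 [-38. -12.  91.] [-32.  11. 126.]
-32 53 [-32. -12. 113.] [-26.  11. 121.]
-26 112 [-25. -11. 111.] [-20.  10. 116.]
-20 207 [-20. -18.  68.] [-14.  18. 119.]
-14 205 [-14. -18.  87.] [ -8.  18. 121.]
-8 187 [ -8. -18.  91.] [ -2.  18. 121.]
-2 130 [ -2. -18.  93.] [  4.  18. 122.]
4 42 [  4. -18.  93.] [10. 18. 96.]
10 22 [ 10. -17.  89.] [14. 18. 94.]
```

View pics/w8.png

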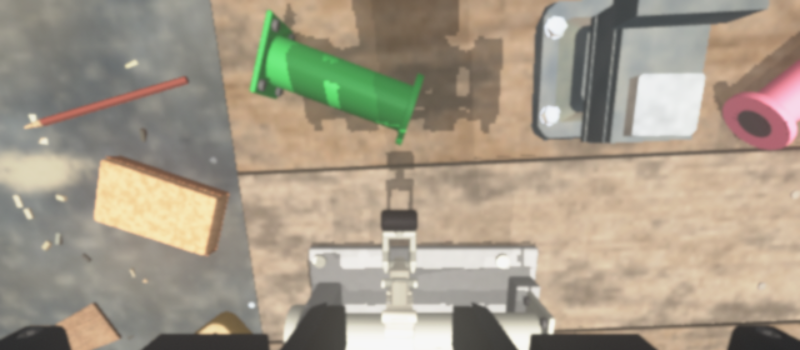

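The picture shows the lever grip at (400,220), the lever behind it leaning out, and the half ring swung over at (400,320). I fit the ring's arc to get the remaining angle.

Run:
```python
from h import *; from station import *
from scipy.optimize import least_squares
for n in("wrist","top","scene"):
    m=camera_model(n);p,d=grab_frame(n);S=toS(cloud(d,m).reshape(-1,3))*1000
    k=S[(abs(S[:,1])<10)&(S[:,0]>-22)&(S[:,0]<38)&(S[:,2]>100)&(S[:,2]<130)]
    fp=S[(S[:,1]<-15)&(S[:,1]>-45)&(abs(S[:,0])<15)&(S[:,2]>85)&(S[:,2]<100)]
    ad=S[(S[:,1]>15)&(S[:,1]<100)&(abs(S[:,0])<15)&(S[:,2]>85)&(S[:,2]<102)]
    f=lambda a,R0:(np.median(a[:,2]-np.sqrt(R0**2-a[:,0]**2)).round(2),len(a)) if len(a)>10 else None
    # ring: centre offset by theta
    def g(t,a):
        c=np.array([52-52*np.cos(t),75+52*np.sin(t)]);return np.median(np.hypot(a[:,0]-c[0],a[:,2]-c[1]))
    print(n,"fixed pipe axis",f(fp,20),"adapter",f(ad,20),"ring R vs theta",[(t,g(t,k).round(2)) for t in(0,.03,.06,.09)] if len(k)>10 else 0,len(k))
rel(toW([-.140,0,.16]),90-2.56,sense());print(toS(sense()["tool_pos"]))
```

```text
wrist fixed pipe axis (np.float64(75.01), 695) adapter (np.float64(74.76), 761) ring R vs theta [(0, np.float64(45.25)), (0.03, np.float64(43.74)), (0.06, np.float64(42.26)), (0.09, np.float64(40.79))] 801
top fixed pipe axis None adapter (np.float64(73.52), 309) ring R vs theta 0 0
scene fixed pipe axis None adapter (np.float64(72.51), 201) ring R vs theta [(0, np.float64(43.08)), (0.03, np.float64(41.61)), (0.06, np.float64(40.09)), (0.09, np.float64(38.85))] 61
opt [0.001 0.    0.001]
opt [-0.00e+00  1.00e-03 -3.14e+00]
shift [ 0.0418 -0.0022  0.0905] turn [0.001 0.    0.001]
[-0.09825054  0.00216279  0.25050333]
```

send_rows(
  motion=[
    [[-0.02, -0.001, 0], [0, 0, 0], 1],
    [[-0.04, -0.001, 0.01], [0, 0, 0], 1],
    [[-0.052, -0.001, 0.03], [0, 0, 0], 1],
    [[-0.052, -0.001, 0.06], [0, 0, 0], 1],
    [[-0.052, -0.001, 0.085], [0, 0, 0], 1],
    [[-0.052, -0.001, 0.1], [0, 0, 0], 1],
    [[-0.052, -0.001, 0.108], [0, 0, 0], 1],
    [[-0.052, -0.001, 0.11], [0, 0, 0], 1],
    [[-0.052, -0.001, 0.11], [0, 0, 0], 1],
  ],
)

```text
time: 24.67
tool_pos: [0.5317, -0.1571, 0.1406]
orientation: [-0.0, 0.022, 1.0, 0.0]
ft_force: [-0.0, 0.3, 0.5]
grip_width: 0.0001
grasp_force: 0.0
```

```bash
python3 th.py
```

```text
[-46.56832213   1.46028881 140.5994306 ] [-0.02924843  0.32356327  0.48474492] [ 0.04342181 -0.12703734  0.02483104] 0.00014014899246278273 0.0 24.6667
127.96163956776212 theta est 0.2761029734030913
```

send_rows(
  motion=[
    [[0, 0, 0.002], [0, 0, 0], 1],
    [[0, 0, 0.004], [0, 0, 0], 1],
    [[0, 0, 0.006], [0, 0, 0], 1],
    [[0, 0, 0.0065], [0, 0, 0], 1],
    [[0, 0, 0.007], [0, 0, 0], 1],
    [[0, 0, 0.007], [0, 0, 0], 1],
  ],
)

```text
time: 25.17
tool_pos: [0.5314, -0.1575, 0.1341]
orientation: [0.0, 0.022, 1.0, -0.0]
ft_force: [-0.2, -1.0, 1.4]
grip_width: 0.0005
grasp_force: 0.0
```

send_rows(
  motion=[
    [[0, 0, 0.0005], [0, 0, 0], 1],
    [[0, 0, 0.001], [0, 0, 0], 1],
    [[0, 0, 0.001], [0, 0, 0], 1],
  ],
)

```text
time: 25.42
tool_pos: [0.5314, -0.1574, 0.1329]
orientation: [-0.0, 0.022, 1.0, -0.0]
ft_force: [-0.5, 0.5, -0.4]
grip_width: 0.0004
grasp_force: 0.0
```

send_rows(
  motion=[
    [[0, 0, 0.0005], [0, 0, 0], 1],
    [[0, 0, 0.001], [0, 0, 0], 1],
    [[0, 0, 0.001], [0, 0, 0], 1],
  ],
)

```text
time: 25.67
tool_pos: [0.5313, -0.1574, 0.1318]
orientation: [-0.0, 0.022, 1.0, -0.0]
ft_force: [-0.8, 0.7, -0.6]
grip_width: 0.0005
grasp_force: 0.2
```

send_rows(
  motion=[
    [[0, 0, 0.0005], [0, 0, 0], 1],
    [[0, 0, 0.001], [0, 0, 0], 1],
    [[0, 0, 0.001], [0, 0, 0], 1],
  ],
)

```text
time: 25.92
tool_pos: [0.5312, -0.1574, 0.1309]
orientation: [-0.0, 0.022, 1.0, -0.0]
ft_force: [-1.1, 0.1, 2.3]
grip_width: 0.0004
grasp_force: 0.8
```

send_rows(
  motion=[
    [[0, 0, 0.0005], [0, 0, 0], 1],
    [[0, 0, 0.001], [0, 0, 0], 1],
    [[0, 0, 0.001], [0, 0, 0], 1],
  ],
)

```text
time: 26.17
tool_pos: [0.5312, -0.1574, 0.1304]
orientation: [-0.0, 0.022, 1.0, -0.0]
ft_force: [-4.4, 0.5, 7.7]
grip_width: 0.0005
grasp_force: 3.9
```

send_rows(
  motion=[
    [[0, 0, 0.0005], [0, 0, 0], 1],
    [[0, 0, 0.001], [0, 0, 0], 1],
    [[0, 0, 0.001], [0, 0, 0], 1],
  ],
)

```text
time: 26.42
tool_pos: [0.5308, -0.1574, 0.1296]
orientation: [-0.001, 0.022, 1.0, -0.0]
ft_force: [-6.8, 1.0, 11.4]
grip_width: 0.0004
grasp_force: 5.8
```

send_rows(
  motion=[
    [[0, 0, 0.0005], [0, 0, 0], 1],
    [[0, 0, 0.001], [0, 0, 0], 1],
    [[0, 0, 0.001], [0, 0, 0], 1],
  ],
)

```text
time: 26.67
tool_pos: [0.5304, -0.1574, 0.1288]
orientation: [-0.001, 0.022, 1.0, -0.001]
ft_force: [-7.1, 0.7, 15.0]
grip_width: 0.0003
grasp_force: 7.5
```

The half rests on the rubber: force builds from 131 mm height and reaches 15 N about 2 mm lower. Now to the outer side of the lever.

send_rows(
  motion=[
    [[0, 0, -0.015], [0, 0, 0], 1],
    [[0.01, -0.001, -0.035], [0, 0, 0], 1],
    [[0.05, -0.001, -0.035], [0, 0, 0], 1],
    [[0.085, -0.001, -0.035], [0, 0, 0], 1],
    [[0.095, -0.001, -0.03], [0, 0, 0], 1],
    [[0.095, -0.001, -0.01], [0, 0, 0], 1],
    [[0.095, -0.001, 0.01], [0, 0, 0], 1],
    [[0.095, -0.001, 0.027], [0, 0, 0], 1],
    [[0.095, -0.001, 0.027], [0, 0, 0], 1],
    [[0.095, -0.001, 0.027], [0, 0, 0], 1],
  ],
)

```text
time: 27.5
tool_pos: [0.4362, -0.1539, 0.1007]
orientation: [-0.001, 0.022, 1.0, 0.0]
ft_force: [-0.8, 0.5, 0.3]
grip_width: 0.0004
grasp_force: 0.0
```

```bash
python3 th.py
python3 - <<'E'
import numpy as np
for th in np.arange(.65,-.06,-.05):
    f=th+.126;print(round(th,2),(-58-83.7*np.sin(f)-17.5).round(1),(45+83.7*np.cos(f)-9).round(1))
E
```

```text
[-142.11608877    0.35639479  100.69371699] [-0.7948609   0.49412573  0.2713236 ] [ 0.01410681 -0.19225111  0.06364892] 0.0004271999704551052 0.0 27.5
198.54324958692615 theta est -0.20381528473074795
0.65 -134.1 95.7
0.6 -131.1 98.6
0.55 -127.9 101.3
0.5 -124.5 103.8
0.45 -121.1 106.2
0.4 -117.5 108.4
0.35 -113.9 110.4
0.3 -110.1 112.2
0.25 -106.2 113.9
0.2 -102.3 115.3
0.15 -98.3 116.5
0.1 -94.3 117.6
0.05 -90.2 118.4
-0.0 -86.0 119.0
-0.05 -81.9 119.5
```

send_rows(
  motion=[
    [[-0.004, 0, 0], [0, 0, 0], 1],
    [[-0.008, 0, 0], [0, 0, 0], 1],
    [[-0.011, 0, 0], [0, 0, 0], 1],
    [[-0.014, 0, -0.001], [0, 0, 0], 1],
    [[-0.0175, 0, -0.003], [0, 0, 0], 1],
    [[-0.021, 0, -0.0055], [0, 0, 0], 1],
    [[-0.0245, 0, -0.0077], [0, 0, 0], 1],
    [[-0.028, 0, -0.0097], [0, 0, 0], 1],
    [[-0.028, 0, -0.0097], [0, 0, 0], 1],
  ],
)

```text
time: 28.25
tool_pos: [0.4657, -0.1556, 0.1114]
orientation: [0.001, 0.022, 1.0, -0.0]
ft_force: [-1.7, -0.3, 1.0]
grip_width: 0.0007
grasp_force: 0.7
```

send_rows(
  motion=[
    [[-0.002, 0, -0.001], [0, 0, 0], 1],
    [[-0.004, 0, -0.0018], [0, 0, 0], 1],
    [[-0.006, 0, -0.0027], [0, 0, 0], 1],
    [[-0.008, 0, -0.0035], [0, 0, 0], 1],
    [[-0.008, 0, -0.0035], [0, 0, 0], 1],
  ],
)

```text
time: 28.67
tool_pos: [0.4732, -0.1558, 0.1143]
orientation: [0.0, 0.022, 1.0, 0.0]
ft_force: [-1.6, 0.7, 1.4]
grip_width: 0.0005
grasp_force: 0.5
```

```bash
python3 th.py
```

```text
[-1.05141405e+02  6.38322718e-02  1.14320798e+02] [-1.55353206  0.74842979  1.39911421] [0.0340126  0.08252833 0.04474736] 0.0005200347739808196 0.4820546228438616 28.6667
166.59475286215599 theta est -0.0768931517008431
```

send_rows(
  motion=[
    [[-0.002, 0, -0.0007], [0, 0, 0], 1],
    [[-0.004, 0, -0.0014], [0, 0, 0], 1],
    [[-0.006, 0, -0.002], [0, 0, 0], 1],
    [[-0.008, 0, -0.0025], [0, 0, 0], 1],
    [[-0.008, 0, -0.0025], [0, 0, 0], 1],
  ],
)

```text
time: 29.08
tool_pos: [0.4755, -0.156, 0.1153]
orientation: [-0.005, 0.022, 1.0, -0.0]
ft_force: [-14.7, 0.5, 7.7]
grip_width: 0.0002
grasp_force: 7.2
```

send_rows(
  motion=[
    [[-0.0015, 0, -0.0004], [0, 0, 0], 1],
    [[-0.003, 0, -0.0007], [0, 0, 0], 1],
    [[-0.0045, 0, -0.001], [0, 0, 0], 1],
    [[-0.0045, 0, -0.001], [0, 0, 0], 1],
  ],
)

```text
time: 29.42
tool_pos: [0.478, -0.1561, 0.1162]
orientation: [-0.007, 0.022, 1.0, -0.0]
ft_force: [-20.5, 1.4, 15.3]
grip_width: 0.0008
grasp_force: 10.5
```

```bash
python3 th.py
```

```text
[-1.00268736e+02  4.74385267e-02  1.16242655e+02] [-20.53359062   1.37767314  15.32037093] [ 0.41760957  4.06090818 -0.01953923] 0.0007674368764739152 10.5366812646389 29.4167
162.67295245480054 theta est -0.055801050893069526
```

```bash
cat > ring.py <<'E'
from h import *; from station import *
m=camera_model("scene");S=np.concatenate([toS(cloud(grab_frame("scene")[1],m).reshape(-1,3))*1000 for _ in range(1)])
k=S[(abs(S[:,1])<10)&(S[:,0]>-22)&(S[:,0]<38)&(S[:,2]>100)&(S[:,2]<130)]
print("R",np.median(np.hypot(k[:,0],k[:,2]-75)).round(2),len(k))
t=S[(S[:,1]<14)&(S[:,1]>-14)&(S[:,0]<-25)&(S[:,0]>-60)&(S[:,2]>112)&(S[:,2]<140)];print("tab",len(t),np.percentile(t,[50,98],axis=0).round(1) if len(t) else 0)
E
python3 ring.py
```

```text
R 41.49 59
tab 14 [[-43.2  10.9 121.4]
 [-32.9  13.8 126.7]]
```

send_rows(
  motion=[
    [[-0.001, 0, -0.002], [0, 0, 0], 1],
    [[-0.002, 0, -0.003], [0, 0, 0], 1],
    [[-0.003, 0, -0.004], [0, 0, 0], 1],
    [[-0.003, 0, -0.004], [0, 0, 0], 1],
  ],
)

```text
time: 29.8
tool_pos: [0.4814, -0.1562, 0.1187]
orientation: [-0.007, 0.022, 1.0, 0.0]
ft_force: [-12.0, 0.7, -6.0]
grip_width: 0.0006
grasp_force: 6.0
```

```bash
python3 th.py; python3 ring.py
```

```text
[-9.68771611e+01  4.98258248e-02  1.18709612e+02] [-11.9775474    0.68337394  -5.99546979] [0.23844298 2.35200799 0.0165628 ] 0.0005707317691511617 6.003927960991859 29.8
160.4046346382663 theta est -0.03396310258854296
R 41.6 61
tab 21 [[-45.1  11.3 122.2]
 [-34.2  13.8 127.8]]
```

Rising with the grip lowers the force. Continuing the same way.

send_rows(
  motion=[
    [[-0.0015, 0, -0.0006], [0, 0, 0], 1],
    [[-0.003, 0, -0.0012], [0, 0, 0], 1],
    [[-0.0045, 0, -0.0018], [0, 0, 0], 1],
    [[-0.0045, 0, -0.0018], [0, 0, 0], 1],
  ],
)

```text
time: 30.18
tool_pos: [0.4886, -0.1565, 0.1213]
orientation: [-0.004, 0.022, 1.0, 0.0]
ft_force: [-6.9, 0.5, -3.6]
grip_width: 0.0006
grasp_force: 2.9
```

send_rows(
  motion=[
    [[-0.0015, 0, -0.0006], [0, 0, 0], 1],
    [[-0.003, 0, -0.0012], [0, 0, 0], 1],
    [[-0.003, 0, -0.0012], [0, 0, 0], 1],
  ],
)

```text
time: 30.43
tool_pos: [0.4926, -0.1567, 0.1231]
orientation: [-0.003, 0.022, 1.0, 0.0]
ft_force: [-5.3, 0.9, -4.2]
grip_width: 0.0003
grasp_force: 2.9
```

```bash
python3 th.py; python3 ring.py
```

```text
[-8.57104247e+01  2.17249931e-02  1.23062940e+02] [-5.33799578  0.90692458 -4.15889858] [ 0.16180421  1.1310261  -0.00238357] 0.0003073281759224299 2.9044970870018005 30.4333
151.88226158739724 theta est 0.020034044036776777
R 40.29 65
tab 27 [[-46.1   6.3 123.2]
 [-37.3  13.8 127.4]]
```

send_rows(
  motion=[
    [[-0.001, 0, -0.0002], [0, 0, 0], 1],
    [[-0.002, 0, -0.0003], [0, 0, 0], 1],
    [[-0.002, 0, -0.0003], [0, 0, 0], 1],
  ],
)

```text
time: 30.73
tool_pos: [0.4927, -0.1568, 0.123]
orientation: [-0.005, 0.022, 1.0, 0.0]
ft_force: [-10.8, 1.0, -0.5]
grip_width: -0.0
grasp_force: 5.4
```

send_rows(
  motion=[
    [[-0.001, 0, -0.0002], [0, 0, 0], 1],
    [[-0.002, 0, -0.0003], [0, 0, 0], 1],
    [[-0.002, 0, -0.0003], [0, 0, 0], 1],
  ],
)

```text
time: 30.98
tool_pos: [0.4929, -0.1567, 0.123]
orientation: [-0.007, 0.022, 1.0, -0.0]
ft_force: [-16.4, 2.4, 2.4]
grip_width: -0.0
grasp_force: 7.9
```

```bash
python3 th.py; python3 ring.py
```

```text
[-8.53668748e+01  3.94047610e-02  1.22956647e+02] [-16.41679104   2.35037112   2.3785181 ] [ 0.26342446  3.12651863 -0.00577321] -3.543685687892417e-05 7.861955836415291 30.9833
151.52594183033165 theta est 0.020354334161154508
R 40.53 64
tab 28 [[-45.6   7.6 122.8]
 [-36.9  13.3 127.4]]
```

The lever is at its hard stop: the force rises without motion. One slightly firmer push, then back off and check.

send_rows(
  motion=[
    [[-0.001, 0, 0], [0, 0, 0], 1],
    [[-0.002, 0, 0], [0, 0, 0], 1],
    [[-0.002, 0, 0], [0, 0, 0], 1],
  ],
)

```text
time: 31.28
tool_pos: [0.4931, -0.1568, 0.1229]
orientation: [-0.009, 0.022, 1.0, -0.0]
ft_force: [-21.6, 1.5, 9.5]
grip_width: 0.0001
grasp_force: 10.9
```

send_rows(
  motion=[
    [[0.005, 0, 0], [0, 0, 0], 1],
    [[0.02, 0, 0], [0, 0, 0], 1],
    [[0.04, 0, 0], [0, 0, 0], 1],
    [[0.05, 0, -0.03], [0, 0, 0], 1],
    [[0.05, 0, -0.07], [0, 0, 0], 1],
    [[0.05, 0, -0.11], [0, 0, 0], 1],
    [[0.05, 0, -0.13], [0, 0, 0], 1],
    [[0.05, 0, -0.13], [0, 0, 0], 1],
    [[0.05, 0, -0.13], [0, 0, 0], 1],
  ],
)

```text
time: 32.03
tool_pos: [0.4526, -0.1553, 0.2561]
orientation: [0.002, 0.022, 1.0, -0.001]
ft_force: [-0.6, -0.3, -0.3]
grip_width: 0.0004
grasp_force: 0.0
```

```bash
python3 th.py; python3 ring.py
python3 - <<'E'
from h import *; from station import *
m=camera_model("wrist");p,d=grab_frame("wrist");S=toS(cloud(d,m)[:300].reshape(-1,3))*1000
g=S[(S[:,0]<-52)&(S[:,0]>-150)&(abs(S[:,1])<18)&(S[:,2]>110)&(S[:,2]<150)];print("grip",len(g),np.percentile(g,[2,50,98],axis=0).round(1) if len(g) else 0)
k=S[(abs(S[:,1])<10)&(S[:,0]>-22)&(S[:,0]<38)&(S[:,2]>100)&(S[:,2]<130)]
print("ring R",np.median(np.hypot(k[:,0],k[:,2]-75)) if len(k) else 0,len(k))
sc=grab_frame("scene")[0][150:270,270:430]
cv2.imwrite("pics/end.png",np.hstack([cv2.resize(sc,(400,300)),cv2.resize(p[100:340,160:480],(400,300))]))
E
```

```text
[-125.75224138   -0.33150369  256.14576644] [-0.62252287 -0.31935182 -0.28710278] [ 0.03334063 -0.08880821  0.01224446] 0.00041578037319032595 0.0 32.0333
265.4473818713803 theta est 0.42169386831587685
R 40.74 64
tab 27 [[-45.3   5.6 123.7]
 [-36.4  13.9 127.5]]
grip 9 [[-71.9  -2.9 110.2]
 [-71.3  -0.  111.5]
 [-70.4   1.9 113.3]]
ring R 42.12413873162889 5
```

View pics/end.png

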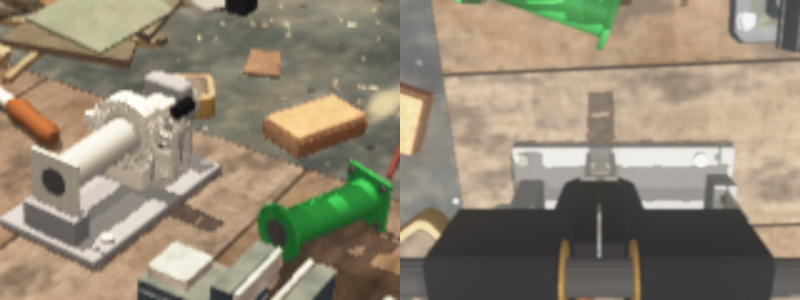

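The picture shows the lever upright (grip at about (183,105) in the left crop) and the ring closed over the flanges. One confirming depth measurement with the fingers open.

send_rows(
  motion=[
    [[-0.02, 0, -0.005], [0, 0, 0], -0.5],
    [[-0.026, 0, -0.005], [0, 0, 0], -1],
    [[-0.026, 0, -0.005], [0, 0, 0], -1],
    [[-0.026, 0, -0.005], [0, 0, 0], -1],
    [[-0.026, 0, -0.005], [0, 0, 0], -1],
    [[-0.026, 0, -0.005], [0, 0, 0], -1],
    [[-0.026, 0, -0.005], [0, 0, 0], -1],
    [[-0.026, 0, -0.005], [0, 0, 0], -1],
  ],
)

```text
time: 32.85
tool_pos: [0.4771, -0.1561, 0.2602]
orientation: [-0.0, 0.022, 1.0, -0.0]
ft_force: [-0.0, -0.9, -0.4]
grip_width: 0.0515
grasp_force: 0.0
```

Run:
```python
from h import *; from station import *
m=camera_model("wrist");p,d=grab_frame("wrist");S=toS(cloud(d,m).reshape(-1,3))*1000
g=S[(S[:,0]<-55)&(S[:,0]>-150)&(abs(S[:,1])<18)&(S[:,2]>115)&(S[:,2]<150)];print("grip",len(g),np.percentile(g,[2,50,98],axis=0).round(1) if len(g) else 0)
k=S[(abs(S[:,1])<10)&(S[:,0]>-22)&(S[:,0]<38)&(S[:,2]>100)&(S[:,2]<130)]
print("ring R",np.median(np.hypot(k[:,0],k[:,2]-75)) if len(k) else 0,len(k))
f=S[(abs(S[:,0])<35)&(S[:,1]>120)&(S[:,1]<140)&(S[:,2]>85)];print("sq y",np.percentile(f[:,1],[2,98]) if len(f)else 0)
print(sense()["time"])
```

```text
grip 520 [[-75.8 -14.1 128.3]
 [-70.   -0.9 135.2]
 [-59.9  13.2 137.6]]
ring R 42.80808825432564 761
sq y [120.43297958 128.56167577]
32.9
```

```bash
python3 -c "from station import *;print(finish_job())"
```

```text
the job is handed in; nothing more can be done
None
```

The job is handed in at 32.9 s: the adapter is seated against the fixed flange, the ring is pulled shut, the lever is at its hard stop and the arm is clear; on the first try the adapter touched the fixed flange's rim and tilted, so I re-levelled it on the bench and placed it again.

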